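Sort food syringes by plunger and press the drawn one home in its stand

TASK

Clear up the three food syringes on the chopping board: lay the two whose plungers are already pushed home flat in the metal tray, side by side for washing. Set the one whose plunger is still drawn out into the stand, nozzle over the bowl and finger flange behind the rear saddle, without pushing its plunger on the way, and only there press the plunger slowly and fully home. Leave the bowl and everything else standing where it is.

Things in the scene. Friction and masses are not known exactly. Their poses are not given: they have to be found in the camera images.
- syringe_a_center (a point): barrel centre, on its axis, of the first of three identical steel food syringes; x axis towards the nozzle. Barrel 28 mm diameter, x = -46 to +46 mm; black nozzle cone to +70. They lie level on the board, axis 14 mm above its top, 70 to 110 mm apart, across the robot's line of sight, either way round. Only the plungers' positions differ
- syringe_a_plunger (a joint): plunger of the first syringe, m: 0 = pushed fully home, 0.058 = drawn right out. Needs 3 to 5 N to slide, stays where left. It ends in a black thumb disc, 26 mm diameter, whose rear face lies on the axis 66 mm + this value behind the barrel centre
- syringe_b_center (a point): same as syringe_a_center, for the second syringe; same shape, size and axes
- syringe_b_plunger (a joint): plunger of the second syringe, same meaning
- syringe_c_center (a point): same as syringe_a_center, for the third syringe; same shape, size and axes
- syringe_c_plunger (a joint): plunger of the third syringe, same meaning
- syringe_a: the first syringe; origin 14 mm below the barrel's centre, same axes; 0.21 kg. Its black finger flange, at x = -46 to -41 mm, is 62 mm wide and 26 mm high and keeps it from rolling; the plunger rod behind is 9 mm thick
- syringe_b: the second syringe; likewise
- syringe_c: the third syringe; likewise
- stand_seat (a point): point on a seated barrel's axis, 80 mm above the worktop; x axis level, to the bowl (nozzle way). Fixed steel stand: two upright plates, 4 mm thick, 60 wide, at x = -33 and +30 mm, each with a 31 mm notch open at the top and flared ears to 15 mm above the axis. Flange goes behind (-x of) the rear plate; pushed forward, the barrel centre stops 6 mm ahead of this point
- tray: shallow grey metal tray for the washing-up, 250 mm long (x) by 176 mm wide (y), walls 22 mm high and 2 mm thick, floor 2 mm thick; origin under its centre, fixed to the worktop
- board: wooden chopping board, 360 mm (its y) by 250 mm (its x), top 21 mm above the worktop; origin under its centre, fixed
- bowl_rim (a point): centre of the mouth of the small patterned bowl, 54 mm high, 114 mm wide, standing loose under the place where the seated nozzle ends, about 100 mm ahead of the seat
- lemon: lemon, 78 mm long, loose on the worktop beyond the tray: a bystander
- salt: salt shaker, 44 mm wide and 90 mm high, loose on the worktop beyond the tray: a bystander
Not all that is in view belongs to the job. Leave any brown look-alike of the part that bears bowl_rim alone.

How it is judged:
By the outcome, as a careful person would: the job done as asked, in the order asked, and still so for the second after the job is handed in, with the robot touching nothing.
It also fails if it takes over 72 s, if anything falls off the work surface, if the arm or the gripper's body presses on something with over 40 N, if the wrist force passes 120 N, or if a joint passes its speed limit or range.

ROBOT

A 7-joint arm with a two-finger parallel gripper is mounted at the origin on a cart in front of the work surface, level with it; the furniture and walls round the work are solid. World frame = base frame: x ahead of the robot, y to its left, z up, the work surface at z = 0. Lengths are in m, angles in rad, forces in N, time in s.
With the tool pointing down it reaches from about 0.4 to 0.85 m from the base axis. Payload 10.4 kg.
Tool frame: the origin (TCP) lies between the finger pads; the fingertips stand 25 mm ahead of it and the grasp point (between the pads) lies 6 mm ahead of it; x points along the fingers, y is the direction in which the jaws open and shut, and the axes are right-handed (so a half turn about x gives the same grasp; the last joint's range is limited). The gripper opens to 87 mm and grips with 3 to 60 N. Pads are 19 mm wide; open, the fingers measure 117 mm over their backs; the gripper's body (75 mm by 190 mm) begins 51 mm behind the grasp point.
Start: joints at [-1.185, 0.332, -0.065, 1.46, 0.022, 1.35, -0.088], TCP at [0.248, 0.574, 0.248] pointing down, gripper open.
Joint ranges: [-2.6, 2.6], [-0.5, 2.12], [-1.47, 1.34], [0.16, 2.42], [-1.27, 4.41], [0.06, 2.06], [-2.6, 2.6]. Speed limits (rad/s): [2.22, 2.22, 2.79, 2.79, 3.14, 3.14, 3.14].

INTERFACE

Orientations are given as a unit quaternion [x, y, z, w].
In Python, from bench import r gives the robot as it stands.
- The arm moves only by the shell command python3 -m pendant 'ROWS' [FORCE]. ROWS is JSON, a list of rows, each an object with "translation": the shift along the world's x, y, z in cm, a list of three; "angular": the turn, a rotation vector about the world's x, y, z in degrees, a list of three; "hand": the opening, from -1 (shut) to 1 (fully open). In form: [{"translation": [dx, dy, dz], "angular": [wx, wy, wz], "hand": hand}, ...]. A call has 1 to 20 rows; each row shifts and turns the commanded pose from where the row before left it; what a row does not reach is not made up. A row lasts 1/10 s, in which the tool goes at most 50 mm and 8.59 degrees, less where a joint would pass 70% of its speed; a pose out of reach is approached as far as the arm can. A call is refused whole if a number of a shift passes 5 or a number of a turn 8.59, either way. A call with a gripper value outside its range is refused whole. The fingers move at their own pace and stop on an object; FORCE is the grip in N (left out, the last holds). Time passes only in rows, so rows that do not move let the fingers close. It gives the time, the measured TCP pose, the force and the opening at its end, in the units of the state.
- r.read_state(): the state, without advancing time (a new reading comes with each control period).
- r.camera(name): name is "scene" or "top" or "wrist"; returns the picture (480x640x3 uint8, red, green, blue); there is no depth.
- r.camera_info(name): a dict with "fx", "fy", "cx", "cy" (pixels), "distortion" ([k1, k2, p1, p2, k3] as OpenCV has them; the pictures are not rectified), "rvec" (rotation vector, rad) and "tvec" (3), from world to camera coordinates, as OpenCV has them; the wrist camera has in their place "mount" (4x4, takes a point from camera to tool coordinates, whose origin is the TCP and whose axes are the tool frame's). Camera axes: x right, y down, z forward; pixel columns grow to the right and rows downward; lengths in m; the calibration is good to about 2 mm. A picture is of the moment at which its call begins: read the wrist's pose just before it. camera_info takes no time and is no camera call.
- r.close_job(): hands the job in, once; it reports no verdict.
Trained networks look in the newest picture that a camera, given by its name, has taken for a name from the list of things; names that differ only in an ending like _2 or _b are one class to them, and where a whole thing is asked for, a point or a joint stands for the part that bears it (a point fixed in the world has none). Each returns a list of dicts, best first, with "confidence" (0 to 1); they miss things now and then, are a little off and sometimes report something else, mostly with a low value. They report only what shows in the picture. A call takes as long as a camera call. They do not tell look-alikes from the thing itself.
- r.find_in(camera, name): "point" ([row, column] in pixels, amid what is visible of it).
- r.mark_of(camera, name): "point" ([row, column] in pixels: a listed point, or the origin of a listed thing).
The state is a dict: "time": time; "joint_positions": joint angles; "joint_vel": joint speeds; "joint_torque": joint torques, N m; "ee_pos": TCP position; "eef_rot": TCP orientation; "ft_force": force on the tool from outside, world axes, zero at the start; "torque": the same for the moment, N m; "width": finger opening in m.
Only numpy, scipy, OpenCV 4.12 (cv2) and the standard library are available. Lean on these libraries where they do the work, as an engineer would, in place of code of your own. Each camera call takes 0.05 s, during which the arm holds its last target.

## Working session

There is one attempt and no reset: what is moved stays moved. The work goes in short steps, Python scripts to look and compute and a shell command to move; the robot and the scene stay as the last step left them, time stands still between calls to the robot, and variables do not carry over. Pictures are saved under pics/ and viewed, and the job is handed in when it is done.

```bash
ls; mkdir -p pics
python3 - <<'E'
from bench import r
import cv2
print(r.read_state())
for c in ("scene","top"):
    im=r.camera(c); cv2.imwrite(f"pics/{c}0.png",im[:,:,::-1]); print(c,r.camera_info(c))
    for n in ("syringe_a_center","syringe_a_plunger","stand_seat","tray","board","bowl_rim"):
        for d in r.mark_of(c,n)[:5]: print(n,d)
print(r.camera_info("wrist"))
print(r.read_state()["time"])
E
```

```text
pics
{'time': 0.0, 'joint_positions': array([-1.18457851,  0.33285417, -0.06466134,  1.46092995,  0.02160758,
        1.34983822, -0.08849582]), 'joint_vel': array([ 0.00187676,  0.00044424, -0.00111017, -0.00058933,  0.00062797,
        0.00085446,  0.00021148]), 'joint_torque': array([ 4.21514260e-04, -6.23258615e+01,  2.46090547e-02, -3.89895773e+01,
       -6.14201557e-02,  3.98478890e-02,  1.65924944e-04]), 'ee_pos': array([0.2483486 , 0.57318394, 0.24677027]), 'eef_rot': array([ 0.14307107,  0.69245284, -0.14400472,  0.69231667]), 'ft_force': array([ 0.17696985,  0.40954886, -0.03252499]), 'torque': array([0.03322821, 0.02775023, 0.009627  ]), 'width': 0.08708973290339676}
scene {'fx': 498.05620617537426, 'fy': 498.05620617537426, 'cx': 319.4259647218442, 'cy': 245.71166077266912, 'distortion': array([-0.01281284,  0.        ,  0.        ,  0.        ,  0.        ]), 'rvec': array([ 0.79635527, -2.51447898,  1.14255584]), 'tvec': array([0.69208967, 0.0679086 , 1.13628649])}
syringe_a_center {'point': [186.9, 395.5], 'confidence': 0.67}
syringe_a_center {'point': [259.0, 281.6], 'confidence': 0.26}Traceback (most recent call last):
  File "<stdin>", line 7, in <module>
ValueError: it knows: board, bowl_rim, lemon, salt, stand_seat, syringe, syringe_a_center, syringe_b_center, syringe_c_center, tray
```

Run:
```python
from bench import r
import cv2
for c in ("scene","top"):
    im=r.camera(c); cv2.imwrite(f"pics/{c}0.png",im[:,:,::-1]); 
    if c=="top": print(c,r.camera_info(c))
    for n in ("syringe_a_center","stand_seat","tray","board","bowl_rim"):
        for d in r.mark_of(c,n)[:5]: print(n,d)
print(r.camera_info("wrist"))
print(r.read_state()["time"])
```

```text
syringe_a_center {'point': [188.0, 395.4], 'confidence': 0.93}
stand_seat {'point': [263.6, 328.1], 'confidence': 0.59}
tray {'point': [243.8, 367.9], 'confidence': 0.94}
tray {'point': [263.9, 331.5], 'confidence': 0.33}
board {'point': [191.5, 387.5], 'confidence': 0.58}
bowl_rim {'point': [259.7, 282.7], 'confidence': 0.72}
bowl_rim {'point': [393.0, 258.7], 'confidence': 0.71}
bowl_rim {'point': [174.2, 373.7], 'confidence': 0.51}
top {'fx': 521.8098019475859, 'fy': 521.8098019475859, 'cx': 321.1199707566236, 'cy': 246.592193389552, 'distortion': array([0.00535453, 0.        , 0.        , 0.        , 0.        ]), 'rvec': array([ 2.14118162, -2.16527296,  0.18486324]), 'tvec': array([0.35100489, 0.59737094, 1.24569336])}
syringe_a_center {'point': [257.3, 454.4], 'confidence': 0.83}
stand_seat {'point': [274.8, 290.4], 'confidence': 0.98}
stand_seat {'point': [257.1, 454.7], 'confidence': 0.47}
tray {'point': [273.0, 360.2], 'confidence': 0.58}
board {'point': [240.1, 454.1], 'confidence': 0.61}
bowl_rim {'point': [313.1, 156.9], 'confidence': 0.95}
bowl_rim {'point': [232.7, 279.8], 'confidence': 0.84}
{'fx': 371.14551080916635, 'fy': 371.14551080916635, 'cx': 321.2650545546484, 'cy': 231.53755754824925, 'distortion': array([-0.02295984,  0.        ,  0.        ,  0.        ,  0.        ]), 'mount': array([[ 6.56477724e-04, -2.90207509e-01,  9.56963516e-01,
        -1.37765716e-01],
       [ 9.99999654e-01, -2.98364510e-04, -7.76482181e-04,
         2.42456990e-04],
       [ 5.10864910e-04,  9.56963695e-01,  2.90207212e-01,
        -7.77715356e-02],
       [ 0.00000000e+00,  0.00000000e+00,  0.00000000e+00,
         1.00000000e+00]])}
0.7
```

View pics/scene0.png

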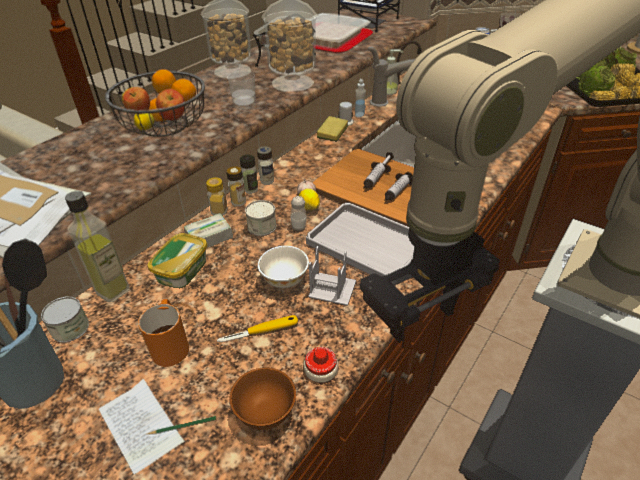

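View pics/top0.png

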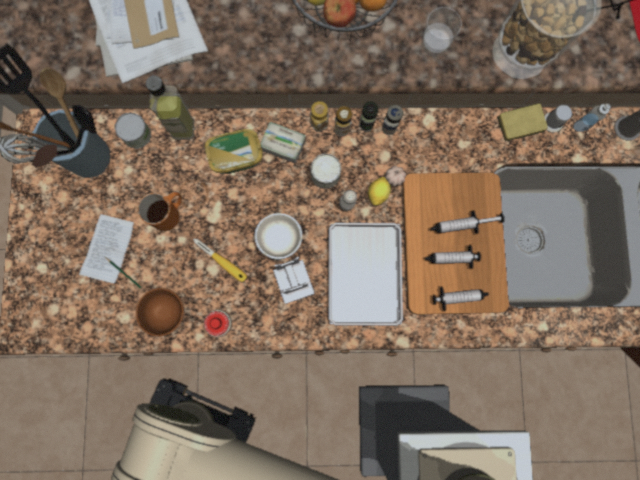

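Run:
```python
import cv2
im=cv2.imread("pics/top0.png")
cv2.imwrite("pics/cropA.png",cv2.resize(im[160:330,400:520],None,fx=4.7,fy=3.5*4.7/4.7,interpolation=cv2.INTER_CUBIC)) if 0 else cv2.imwrite("pics/cropA.png",cv2.resize(im[205:315,400:520],None,fx=5,fy=5,interpolation=cv2.INTER_CUBIC))
cv2.imwrite("pics/cropB.png",cv2.resize(im[200:330,235:345],None,fx=4.5,fy=4.5,interpolation=cv2.INTER_CUBIC))
```

```text
(no output)
```

View pics/cropA.png

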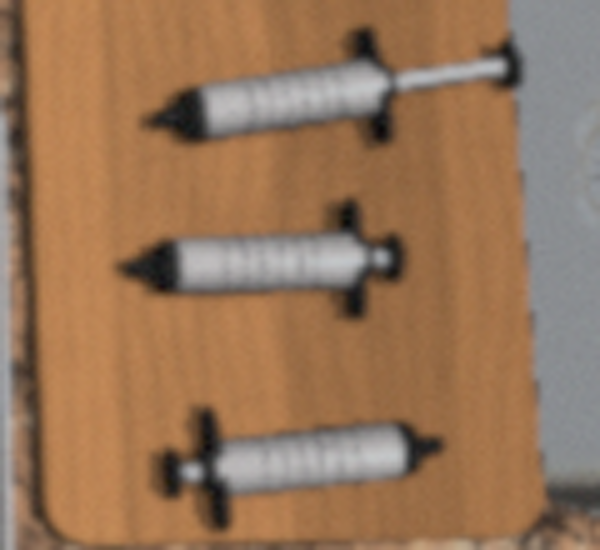

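View pics/cropB.png

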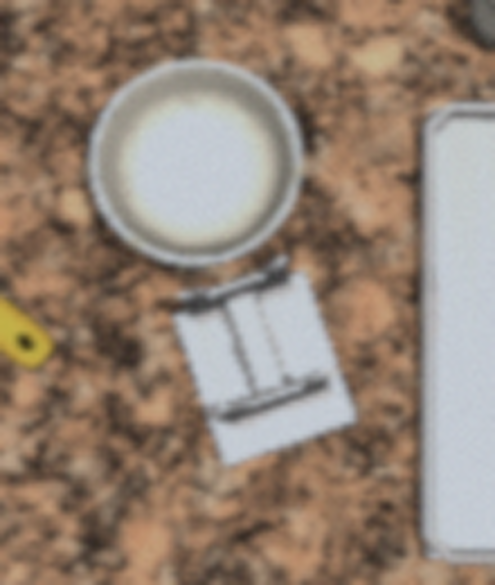

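```bash
cat > h.py <<'E'
import numpy as np, cv2
from scipy.spatial.transform import Rotation as R
from bench import r
def back(cam,u,v,z,state=None):
    i=r.camera_info(cam); K=np.array([[i['fx'],0,i['cx']],[0,i['fy'],i['cy']],[0,0,1.]])
    n=cv2.undistortPoints(np.array([[[u,v]]],float),K,np.array(i['distortion']))[0,0]
    d=np.array([n[0],n[1],1.])
    if cam=='wrist':
        M=np.array(i['mount']); T=np.eye(4);T[:3,:3]=R.from_quat(state['eef_rot']).as_matrix();T[:3,3]=state['ee_pos']
        W=T@M; o=W[:3,3]; d=W[:3,:3]@d
    else:
        Rm=cv2.Rodrigues(np.array(i['rvec']))[0]; o=-Rm.T@np.array(i['tvec']); d=Rm.T@d
    return o+d*(z-o[2])/d[2]
def proj(cam,P,state=None):
    P=np.atleast_2d(np.array(P,float)); i=r.camera_info(cam); K=np.array([[i['fx'],0,i['cx']],[0,i['fy'],i['cy']],[0,0,1.]])
    if cam=='wrist':
        M=np.array(i['mount']); T=np.eye(4);T[:3,:3]=R.from_quat(state['eef_rot']).as_matrix();T[:3,3]=state['ee_pos']
        W=np.linalg.inv(T@M); rv=cv2.Rodrigues(W[:3,:3])[0]; tv=W[:3,3]
    else: rv=np.array(i['rvec']);tv=np.array(i['tvec'])
    return cv2.projectPoints(P,rv,tv,K,np.array(i['distortion']))[0][:,0]
E
python3 - <<'E'
from h import *
np.set_printoptions(precision=4,suppress=True)
def c(u,v,o,s): return (u+.5)/s-.5+o[0],(v+.5)/s-.5+o[1]
S={'far':[(145,121),(371,87),(519,63)],'mid':[(118,267),(351,259),(401,257)],'near':[(440,446),(209,468),(163,473)]}
for k,p in S.items():
    w=[back('top',*c(*q,(400,205),5),.035) for q in p]
    x=w[0]-w[1]; L=np.linalg.norm(x[:2]); x/=L
    print(k,'tip-flange',L,'ang',np.degrees(np.arctan2(x[1],x[0])),'ctr by flange',w[1]+x*.0435,'by tip',w[0]-x*.07,'disc behind', np.dot(w[0]-w[2],x)-.070)
f=lambda u,v,z: back('top',*c(u,v,(235,200),4.5),z)
print('front plate',f(235,285,.09),'rear',f(272,398,.09))
print('ears',f(285,262,.095),f(177,305,.095),f(325,380,.095),f(222,415,.095))
print('base',[f(*q,.0) for q in [(305,270),(355,418),(225,465)]])
print('seat mark',back('top',290.4,274.8,.08))
print('bowl',f(195,160,.054), back('top',279.8,232.7,.054))
print('tray corners',[back('top',*q,.022) for q in [(329,224),(400,224),(403,325),(330,324)]], back('top',360.2,273,0))
print('salt',back('top',347,200,.09),'lemon',back('top',380,191,.02))
E
```

```text
far tip-flange 0.1158343208441727 ang 98.10096815902855 ctr by flange [0.6548 0.0031 0.035 ] by tip [0.6545 0.0054 0.035 ] disc behind 0.1223024314752188
mid tip-flange 0.1164408594662906 ang 91.39796733027282 ctr by flange [0.5729 0.0184 0.035 ] by tip [0.5729 0.0214 0.035 ] disc behind 0.0714991357266895
near tip-flange 0.11502342682623204 ang -85.27287801082508 ctr by flange [0.4749 0.0074 0.035 ] by tip [0.4751 0.0058 0.035 ] disc behind 0.06789182089400189
front plate [0.5557 0.4267 0.09  ] rear [0.4963 0.4077 0.09  ]
ears [0.5669 0.4004 0.095 ] [0.5449 0.4567 0.095 ] [0.505 0.38  0.095] [0.4875 0.4334 0.095 ]
base [array([0.5746, 0.3913, 0.    ]), array([0.4911, 0.364 , 0.    ]), array([0.4658, 0.4365, 0.    ])]
seat mark [0.5285 0.4188 0.08  ]
bowl [0.6286 0.4498 0.054 ] [0.6347 0.4453 0.054 ]
tray corners [array([0.6616, 0.3233, 0.022 ]), array([0.66  , 0.1437, 0.022 ]), array([0.4075, 0.1453, 0.022 ]), array([0.4122, 0.3246, 0.022 ])] [0.539  0.2453 0.    ]
salt [0.7067 0.2817 0.09  ] lemon [0.7466 0.1916 0.02  ]
```

Run:
```python
from h import *
np.set_printoptions(precision=4,suppress=True)
print(R.from_quat(r.read_state()['eef_rot']).as_matrix())
```

```text
[[-0.      0.3975  0.9176]
 [ 0.0001  0.9176 -0.3975]
 [-1.      0.0001 -0.    ]]
```

```bash
python3 -m pendant '[{"translation":[2.0,-3.5,0],"angular":[0,0,-4.1],"hand":0.4},{"translation":[2.0,-3.5,0],"angular":[0,0,-4.1],"hand":0.4},{"translation":[2.0,-3.5,0],"angular":[0,0,-4.1],"hand":0.4},{"translation":[2.0,-3.5,0],"angular":[0,0,-4.1],"hand":0.4},{"translation":[2.0,-3.5,0],"angular":[0,0,-4.1],"hand":0.4},{"translation":[2.0,-3.5,0],"angular":[0,0,-4.1],"hand":0.4},{"translation":[2.0,-3.5,0],"angular":[0,0,-4.1],"hand":0.4},{"translation":[2.0,-3.5,0],"angular":[0,0,-4.1],"hand":0.4},{"translation":[2.0,-3.5,0],"angular":[0,0,-4.1],"hand":0.4},{"translation":[2.0,-3.5,0],"angular":[0,0,-4.1],"hand":0.4},{"translation":[2.0,-3.5,0],"angular":[0,0,-4.1],"hand":0.4},{"translation":[2.0,-3.5,0],"angular":[0,0,-4.1],"hand":0.4},{"translation":[2.0,-3.5,0],"angular":[0,0,-4.1],"hand":0.4},{"translation":[2.0,-3.5,0],"angular":[0,0,-4.1],"hand":0.4},{"translation":[2.0,-3.5,0],"angular":[0,0,-4.1],"hand":0.4},{"translation":[2.0,-3.0,0],"angular":[0,0,-4.1],"hand":0.4},{"translation":[0,0,0],"angular":[0,0,0],"hand":0.4},{"translation":[0,0,0],"angular":[0,0,0],"hand":0.4}]' 30
python3 - <<'E'
from h import *
s=r.read_state(); im=r.camera('wrist'); cv2.imwrite('pics/w1.png',im[:,:,::-1])
print(R.from_quat(s['eef_rot']).as_matrix(),s['ee_pos'],s['time'],s['ft_force'])
for n in ('syringe_a_center','syringe'):
  for d in r.mark_of('wrist',n): print(n,d,back('wrist',d['point'][1],d['point'][0],.035,s))
im=r.camera('top'); cv2.imwrite('pics/t1.png',im[:,:,::-1])
E
```

```text
time: 2.5
ee_pos: [0.5686, 0.0179, 0.2474]
eef_rot: [0.496, 0.504, -0.496, 0.504]
ft_force: [0.3, 1.1, 0.0]
width: 0.0608
[[-1.87884153e-04  9.99875340e-01  1.57882846e-02]
 [-1.84343025e-04  1.57882500e-02 -9.99875341e-01]
 [-9.99999965e-01 -1.90771192e-04  1.81353682e-04]] [0.56855576 0.01789155 0.24741067] 2.5 [0.26822591 1.10907418 0.03680342]
syringe_a_center {'point': [207.3, 328.4], 'confidence': 0.78} [0.57743105 0.015363   0.035     ]
syringe {'point': [221.7, 408.3], 'confidence': 0.71} [0.65599082 0.00212309 0.035     ]
syringe {'point': [216.5, 231.6], 'confidence': 0.56} [0.48325419 0.00477834 0.035     ]
syringe {'point': [211.7, 366.2], 'confidence': 0.35} [0.6142106  0.01154796 0.035     ]
```

View pics/w1.png

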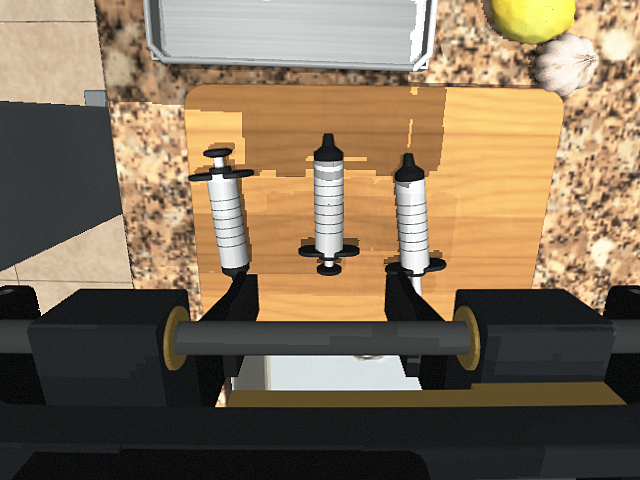

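Run:
```python
from h import *
np.set_printoptions(precision=4,suppress=True)
s=r.read_state()
for k,(a,b) in {'far':[(407,155),(416,266)],'mid':[(328,136),(329,250)],'near':[(235,270),(221,174)]}.items():
    A=back('wrist',*a,.035,s);B=back('wrist',*b,.035,s);x=(A-B);L=np.linalg.norm(x);x/=L
    print(k,L,np.degrees(np.arctan2(x[1],x[0])),B+.0435*x,A)
for q in [(162,60),(425,65)]: print(back('wrist',*q,.022,s))
```

```text
far 0.11226386887316214 99.5612383439798 [0.6604 0.0009 0.035 ] [0.649  0.0687 0.035 ]
mid 0.11080724533207796 91.89675842291739 [0.5773 0.0172 0.035 ] [0.575  0.0844 0.035 ]
near 0.09794885907788511 -84.99997451400912 [0.4787 0.0045 0.035 ] [ 0.4834 -0.0498  0.035 ]
[0.4236 0.1483 0.022 ]
[0.6617 0.1483 0.022 ]
```

```bash
python3 -m pendant '[{"translation":[0.7,0,-3.5],"angular":[0,0,0.8],"hand":0.4},{"translation":[0,0,-4],"angular":[0,0,0],"hand":0.4},{"translation":[0,0,-4],"angular":[0,0,0],"hand":0.4},{"translation":[0,0,-4],"angular":[0,0,0],"hand":0.4},{"translation":[0,0,-2.5],"angular":[0,0,0],"hand":0.4},{"translation":[0,0,-1.2],"angular":[0,0,0],"hand":0.4},{"translation":[0,0,-0.6],"angular":[0,0,0],"hand":0.4},{"translation":[0,0,0],"angular":[0,0,0],"hand":0.4},{"translation":[0,0,0],"angular":[0,0,0],"hand":0.4}]' 30
python3 - <<'E'
from h import *
s=r.read_state(); im=r.camera('wrist'); cv2.imwrite('pics/w2.png',im[:,:,::-1])
print(s['ee_pos'],s['ft_force'],s['width'])
E
```

```text
time: 3.6
ee_pos: [0.5764, 0.0188, 0.051]
eef_rot: [0.493, 0.507, -0.491, 0.508]
ft_force: [0.4, -1.2, 0.3]
width: 0.061
[0.57635382 0.01877271 0.05099011] [ 0.41975041 -1.21549131  0.25635251] 0.06098786687968581
```

View pics/w2.png

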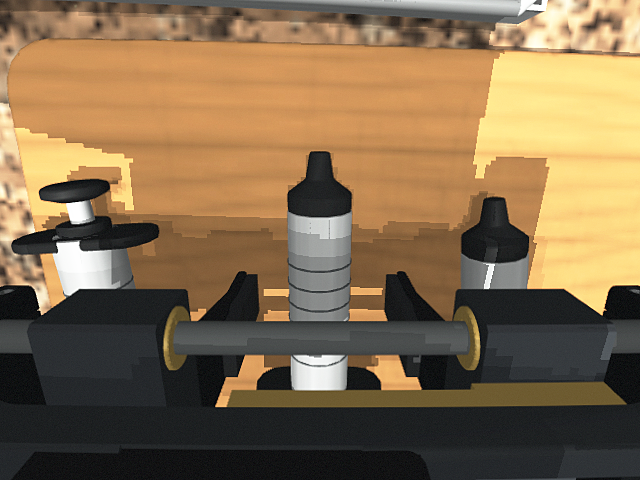

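```bash
python3 -m pendant '[{"translation":[0,0,-0.15],"angular":[0,0,0],"hand":0.1},{"translation":[0,0,0],"angular":[0,0,0],"hand":-1},{"translation":[0,0,0],"angular":[0,0,0],"hand":-1},{"translation":[0,0,0],"angular":[0,0,0],"hand":-1},{"translation":[0,0,0],"angular":[0,0,0],"hand":-1},{"translation":[0,0,0],"angular":[0,0,0],"hand":-1},{"translation":[0,0,0],"angular":[0,0,0],"hand":-1}]' 30
python3 - <<'E'
from h import *
s=r.read_state(); print(s['ee_pos'],s['ft_force'],s['width'])
E
```

```text
time: 4.35
ee_pos: [0.5754, 0.0185, 0.0481]
eef_rot: [0.492, 0.508, -0.492, 0.508]
ft_force: [-0.2, -0.1, 1.8]
width: 0.0275
[0.57544866 0.01850994 0.04812165] [-0.22252207 -0.12912038  1.77323256] 0.02748997976937211
```

```bash
python3 -m pendant '[{"translation":[0,0,2],"angular":[0,0,0],"hand":-1},{"translation":[0,0,3],"angular":[0,0,0],"hand":-1},{"translation":[0,1,3],"angular":[0,0,0],"hand":-1},{"translation":[-0.3,4,0],"angular":[0,0,-0.3],"hand":-1},{"translation":[-0.3,4,0],"angular":[0,0,-0.3],"hand":-1},{"translation":[-0.3,4,0],"angular":[0,0,-0.3],"hand":-1},{"translation":[-0.3,4,0],"angular":[0,0,-0.3],"hand":-1},{"translation":[-0.3,3.5,0],"angular":[0,0,0],"hand":-1},{"translation":[0,1,-1],"angular":[0,0,0],"hand":-1},{"translation":[0,0,-3],"angular":[0,0,0],"hand":-1},{"translation":[0,0,-3],"angular":[0,0,0],"hand":-1},{"translation":[0,0,0],"angular":[0,0,0],"hand":-1}]'
python3 - <<'E'
from h import *
s=r.read_state(); im=r.camera('wrist'); cv2.imwrite('pics/w3.png',im[:,:,::-1])
print(s['ee_pos'],s['ft_force'],s['width'])
E
```

```text
time: 5.55
ee_pos: [0.5576, 0.2318, 0.0537]
eef_rot: [0.495, 0.503, -0.5, 0.502]
ft_force: [-0.8, -0.5, -1.7]
width: 0.0272
[0.55763971 0.23176706 0.05369707] [-0.82916795 -0.46712764 -1.71184274] 0.027216554553754126
```

View pics/w3.png

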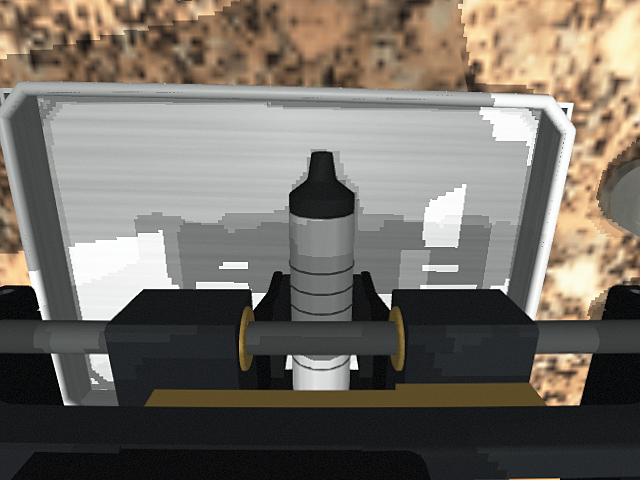

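```bash
python3 -m pendant '[{"translation":[0,0.2,-1.2],"angular":[0,0,0],"hand":-1},{"translation":[0,0,-0.6],"angular":[0,0,0],"hand":-1},{"translation":[0,0,-0.4],"angular":[0,0,0],"hand":-1},{"translation":[0,0,0],"angular":[0,0,0],"hand":-1},{"translation":[0,0,0],"angular":[0,0,0],"hand":-1}]'
```

```text
time: 6.1
ee_pos: [0.5607, 0.2355, 0.0365]
eef_rot: [0.498, 0.502, -0.497, 0.503]
ft_force: [-0.9, 0.1, -2.4]
width: 0.0269
```

```bash
python3 -m pendant '[{"translation":[0,0,-0.4],"angular":[0,0,0],"hand":-1},{"translation":[0,0,-0.25],"angular":[0,0,0],"hand":-1},{"translation":[0,0,0],"angular":[0,0,0],"hand":-1},{"translation":[0,0,0],"angular":[0,0,0],"hand":-1}]'
```

```text
time: 6.5
ee_pos: [0.5604, 0.2355, 0.0295]
eef_rot: [0.497, 0.503, -0.498, 0.503]
ft_force: [-1.4, -0.2, -1.7]
width: 0.0271
```

```bash
python3 -m pendant '[{"translation":[0,0,0],"angular":[0,0,0],"hand":0.4},{"translation":[0,0,0],"angular":[0,0,0],"hand":0.4},{"translation":[0,0,0],"angular":[0,0,0],"hand":0.4},{"translation":[0,0,1],"angular":[0,0,0],"hand":0.4},{"translation":[0,0,3],"angular":[0,0,0],"hand":0.4},{"translation":[0,0,4],"angular":[0,0,0],"hand":0.4},{"translation":[-1,-3,2],"angular":[0,0,0],"hand":0.4},{"translation":[-1.4,-4,0],"angular":[0,0,1],"hand":0.4},{"translation":[-1.4,-4,0],"angular":[0,0,1],"hand":0.4},{"translation":[-1.4,-4,0],"angular":[0,0,1],"hand":0.4},{"translation":[-1.4,-4,0],"angular":[0,0,1],"hand":0.4},{"translation":[-1.7,-3.9,-2],"angular":[0,0,0],"hand":0.4},{"translation":[0,0,-1],"angular":[0,0,0],"hand":0.4},{"translation":[0,0,0],"angular":[0,0,0],"hand":0.4}]'
python3 - <<'E'
from h import *
s=r.read_state(); im=r.camera('wrist'); cv2.imwrite('pics/w4.png',im[:,:,::-1])
m=R.from_quat(s['eef_rot']).as_matrix();print(s['ee_pos'],s['ft_force'],s['width'],np.degrees(np.arctan2(m[1,1],m[0,1])))
im=r.camera('top'); cv2.imwrite('pics/t4.png',im[150:400,250:570,::-1])
E
```

```text
time: 7.9
ee_pos: [0.4767, 0.0059, 0.0993]
eef_rot: [0.48, 0.519, -0.48, 0.519]
ft_force: [0.6, 1.3, 0.4]
width: 0.061
[0.47669857 0.00587643 0.09926013] [0.58803166 1.31545878 0.37790819] 0.06104157891788844 4.456499772809075
```

View pics/w4.png

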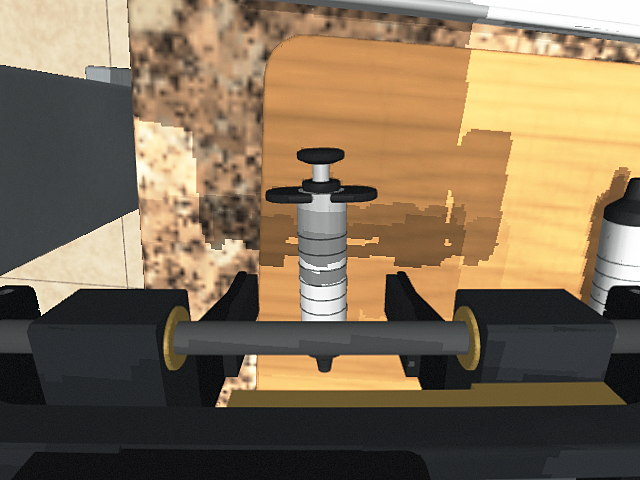

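View pics/t4.png

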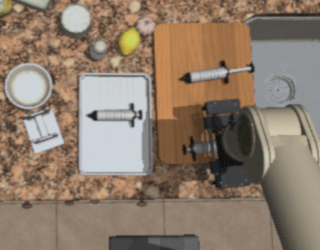

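```bash
python3 -m pendant '[{"translation":[0,0,-2.5],"angular":[0,0,0.3],"hand":0.4},{"translation":[0,0,-1.5],"angular":[0,0,0],"hand":0.4},{"translation":[0,0,-0.7],"angular":[0,0,0],"hand":0.4},{"translation":[0,0,-0.35],"angular":[0,0,0],"hand":0.4},{"translation":[0,0,0],"angular":[0,0,0],"hand":0.1},{"translation":[0,0,0],"angular":[0,0,0],"hand":-1},{"translation":[0,0,0],"angular":[0,0,0],"hand":-1},{"translation":[0,0,0],"angular":[0,0,0],"hand":-1},{"translation":[0,0,0],"angular":[0,0,0],"hand":-1},{"translation":[0,0,0],"angular":[0,0,0],"hand":-1},{"translation":[0,0,0],"angular":[0,0,0],"hand":-1}]' 30
```

```text
time: 9.1
ee_pos: [0.4775, 0.0065, 0.0493]
eef_rot: [0.478, 0.521, -0.478, 0.521]
ft_force: [-1.5, 0.3, 2.8]
width: 0.0275
```

```bash
python3 -m pendant '[{"translation":[0,0,2],"angular":[0,0,0],"hand":-1},{"translation":[0,0,3],"angular":[0,0,0],"hand":-1},{"translation":[0,1,3],"angular":[0,0,0],"hand":-1},{"translation":[0,4,0],"angular":[0,0,-1],"hand":-1},{"translation":[0,4,0],"angular":[0,0,-1],"hand":-1},{"translation":[0,4,0],"angular":[0,0,-1],"hand":-1},{"translation":[-0.1,4,0],"angular":[0,0,-1],"hand":-1},{"translation":[-0.1,3.8,0],"angular":[0,0,0],"hand":-1},{"translation":[0,2,-1],"angular":[0,0,0],"hand":-1},{"translation":[0,0,-3],"angular":[0,0,0],"hand":-1},{"translation":[0,0,-3],"angular":[0,0,0],"hand":-1},{"translation":[0,0,0],"angular":[0,0,0],"hand":-1},{"translation":[0,0,0],"angular":[0,0,0],"hand":-1}]'
python3 - <<'E'
from h import *
s=r.read_state(); im=r.camera('wrist'); cv2.imwrite('pics/w5.png',im[:,:,::-1])
m=R.from_quat(s['eef_rot']).as_matrix();print(s['ee_pos'],s['ft_force'],s['width'],np.degrees(np.arctan2(m[1,1],m[0,1])))
E
```

```text
time: 10.4
ee_pos: [0.4753, 0.2341, 0.0592]
eef_rot: [0.496, 0.504, -0.497, 0.504]
ft_force: [0.8, -0.4, -1.7]
width: 0.0272
[0.47529784 0.23413502 0.05923695] [ 0.77866216 -0.44354523 -1.6989788 ] 0.027162501656021177 0.8567264359890585
```

View pics/w5.png

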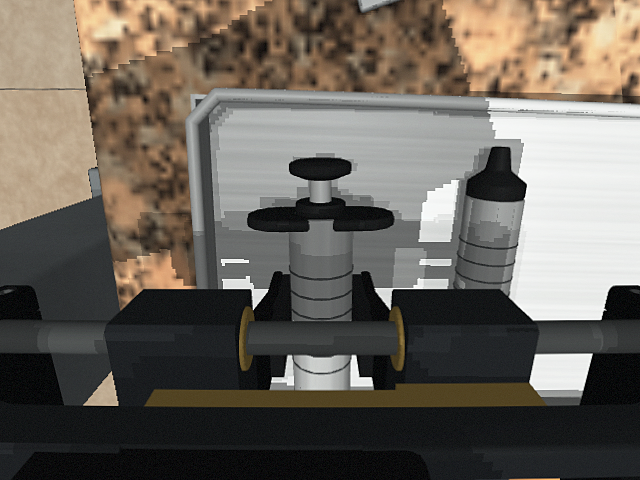

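```bash
python3 -m pendant '[{"translation":[0,0,-1.2],"angular":[0,0,-0.3],"hand":-1},{"translation":[0,0,-0.8],"angular":[0,0,0],"hand":-1},{"translation":[0,0,-0.5],"angular":[0,0,0],"hand":-1},{"translation":[0,0,-0.35],"angular":[0,0,0],"hand":-1},{"translation":[0,0,0],"angular":[0,0,0],"hand":-1},{"translation":[0,0,0],"angular":[0,0,0],"hand":-1}]'
```

```text
time: 11.05
ee_pos: [0.4755, 0.2345, 0.0306]
eef_rot: [0.498, 0.502, -0.497, 0.503]
ft_force: [0.3, 0.1, -2.9]
width: 0.027
```

```bash
python3 -m pendant '[{"translation":[0,0,0],"angular":[0,0,0],"hand":0.4},{"translation":[0,0,0],"angular":[0,0,0],"hand":0.4},{"translation":[0,0,0],"angular":[0,0,0],"hand":0.4},{"translation":[0,0,1],"angular":[0,0,0],"hand":0.4},{"translation":[0,0,3],"angular":[0,0,0],"hand":0.4},{"translation":[0,0,4],"angular":[0,0,0],"hand":0.4},{"translation":[1,-2,3],"angular":[0,0,0],"hand":0.4},{"translation":[2.5,-3,0],"angular":[0,0,1],"hand":0.4},{"translation":[2.5,-3,0],"angular":[0,0,1],"hand":0.4},{"translation":[2.5,-3,0],"angular":[0,0,1],"hand":0.4},{"translation":[2.5,-3,0],"angular":[0,0,1],"hand":0.4},{"translation":[2.5,-3,0],"angular":[0,0,1],"hand":0.4},{"translation":[2.5,-3,0],"angular":[0,0,1],"hand":0.4},{"translation":[2.2,-3.2,-2],"angular":[0,0,2],"hand":0.4},{"translation":[0,0,-1],"angular":[0,0,0.5],"hand":0.4},{"translation":[0,0,0],"angular":[0,0,0],"hand":0.4},{"translation":[0,0,0],"angular":[0,0,0],"hand":0.4}]'
python3 - <<'E'
from h import *
s=r.read_state(); im=r.camera('wrist'); cv2.imwrite('pics/w6.png',im[:,:,::-1])
m=R.from_quat(s['eef_rot']).as_matrix();print(s['ee_pos'],s['ft_force'],s['width'],np.degrees(np.arctan2(m[1,1],m[0,1])))
im=r.camera('top'); cv2.imwrite('pics/t6.png',cv2.resize(im[150:350,250:520,::-1],None,fx=2.5,fy=2.5))
E
```

```text
time: 12.75
ee_pos: [0.6572, 0.0038, 0.1111]
eef_rot: [0.459, 0.538, -0.458, 0.538]
ft_force: [-0.5, 1.3, 0.0]
width: 0.0609
[0.65721721 0.00384082 0.11114166] [-0.49246323  1.32369683  0.03240146] 0.06087946883654692 9.123013867617482
```

View pics/w6.png

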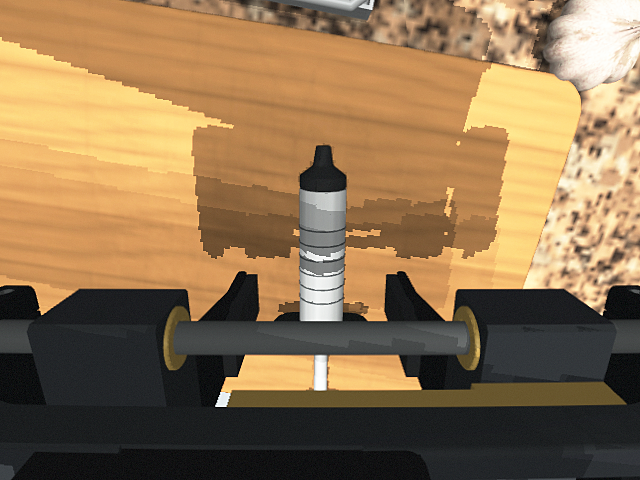

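View pics/t6.png

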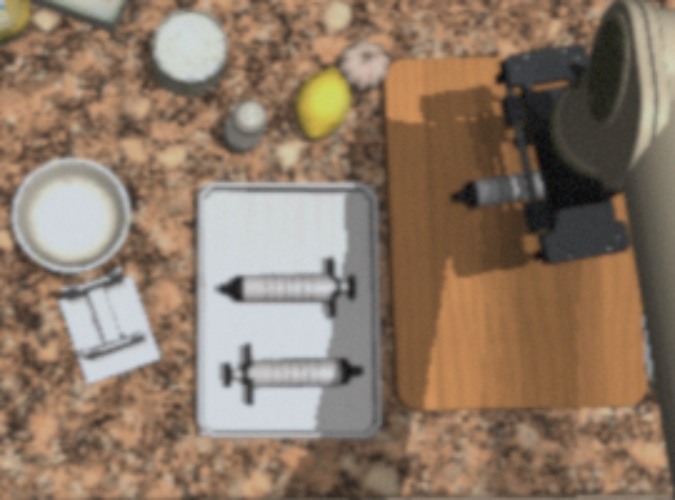

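Run:
```python
from h import *
s=r.read_state()
A=back('wrist',322.5,147,.035,s);print('tip',A)
B=back('wrist',322.5,187,.035,s);print('barrel end',B)
m=R.from_quat(s['eef_rot']).as_matrix();z=-m[:,2]
print('axisdir',z,'ctr',A-.07*z,B-.046*z,'rel',(A-.07*z-s['ee_pos'])@z,(B-.046*z-s['ee_pos'])@z)
```

```text
tip [0.64994713 0.06755761 0.035     ]
barrel end [0.65359765 0.04501898 0.035     ]
axisdir [-1.59462064e-01  9.87203731e-01  8.02333705e-04] ctr [ 0.66110947 -0.00154665  0.03494384] [ 6.60932909e-01 -3.92387144e-04  3.49630926e-02] rel -0.006302517005329448 -0.005134854078043385
```

```bash
python3 -m pendant '[{"translation":[0,-0.3,-3],"angular":[0,0,0],"hand":0.4},{"translation":[0,0,-2],"angular":[0,0,0],"hand":0.4},{"translation":[0,0,-0.8],"angular":[0,0,0],"hand":0.4},{"translation":[0,0,-0.4],"angular":[0,0,0],"hand":0.4},{"translation":[0,0,0],"angular":[0,0,0],"hand":0.1},{"translation":[0,0,0],"angular":[0,0,0],"hand":-1},{"translation":[0,0,0],"angular":[0,0,0],"hand":-1},{"translation":[0,0,0],"angular":[0,0,0],"hand":-1},{"translation":[0,0,0],"angular":[0,0,0],"hand":-1},{"translation":[0,0,0],"angular":[0,0,0],"hand":-1},{"translation":[0,0,0],"angular":[0,0,0],"hand":-1}]' 30
python3 - <<'E'
from h import *
s=r.read_state(); im=r.camera('wrist'); cv2.imwrite('pics/w7.png',im[:,:,::-1])
m=R.from_quat(s['eef_rot']).as_matrix();print(s['ee_pos'],s['ft_force'],s['width'],np.degrees(np.arctan2(m[1,1],m[0,1])))
E
```

```text
time: 13.95
ee_pos: [0.6576, -0.0005, 0.0489]
eef_rot: [0.459, 0.538, -0.459, 0.538]
ft_force: [-0.4, 0.0, 3.0]
width: 0.0272
[ 6.57643757e-01 -4.86257004e-04  4.88693162e-02] [-0.40716964  0.03960293  2.98257576] 0.027170931276839616 9.07293697105795
```

View pics/w7.png

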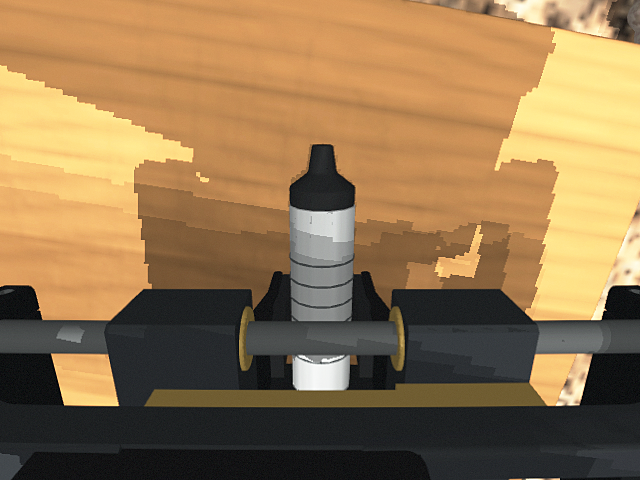

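Run:
```python
from h import *
s=r.read_state()
m=R.from_quat(s['eef_rot']).as_matrix();z=-m[:,2]
for p,o in [((321,146),.07),((322,199),.046)]:
    A=back('wrist',*p,.035,s);print((A-o*z-s['ee_pos'])@z)
# flat model: predict pixels
for c in (-.004,-.002,0,.002,.004):
    P=s['ee_pos']+z*c; P[2]=.035
    print(c,proj('wrist',[P+z*.07,P+z*.046+[0,0,.014]],s).round(1).tolist())
```

```text
-0.0014902059331383271
0.00093758612997149
-0.004 [[317.0, 152.4], [316.9, 219.2]]
-0.002 [[317.0, 147.3], [316.9, 214.1]]
0 [[317.0, 142.2], [316.8, 209.0]]
0.002 [[316.9, 137.0], [316.8, 203.9]]
0.004 [[316.9, 131.8], [316.8, 198.7]]
```

```bash
python3 -m pendant '[{"translation":[0,0,2],"angular":[0,0,0],"hand":-1},{"translation":[0,0,3],"angular":[0,0,0],"hand":-1},{"translation":[0,0,4.5],"angular":[0,0,0],"hand":-1},{"translation":[0,0,4.5],"angular":[0,0,0],"hand":-1},{"translation":[-0.8,2.6,0],"angular":[0,0,-5],"hand":-1},{"translation":[-0.8,2.6,0],"angular":[0,0,-5],"hand":-1},{"translation":[-0.8,2.6,0],"angular":[0,0,-5],"hand":-1},{"translation":[-0.8,2.6,0],"angular":[0,0,-5],"hand":-1},{"translation":[-0.8,2.6,0],"angular":[0,0,-5],"hand":-1},{"translation":[-0.8,2.6,0],"angular":[0,0,-5],"hand":-1},{"translation":[-0.8,2.6,0],"angular":[0,0,-5],"hand":-1},{"translation":[-0.8,2.6,0],"angular":[0,0,-5],"hand":-1},{"translation":[-0.8,2.6,0],"angular":[0,0,-5],"hand":-1},{"translation":[-0.8,2.6,0],"angular":[0,0,-5],"hand":-1},{"translation":[-0.8,2.6,0],"angular":[0,0,-5],"hand":-1},{"translation":[-0.8,2.6,0],"angular":[0,0,-5],"hand":-1},{"translation":[-0.8,2.6,0],"angular":[0,0,-5],"hand":-1},{"translation":[-0.8,2.6,0],"angular":[0,0,-5],"hand":-1},{"translation":[-0.8,2.6,0],"angular":[0,0,-5],"hand":-1},{"translation":[-0.8,2.6,0],"angular":[0,0,-5],"hand":-1}]' 
python3 -m pendant '[{"translation":[0,0,0],"angular":[0,0,0],"hand":-1},{"translation":[0,0,0],"angular":[0,0,0],"hand":-1}]'
python3 - <<'E'
from h import *
s=r.read_state(); im=r.camera('wrist'); cv2.imwrite('pics/w8.png',im[:,:,::-1])
m=R.from_quat(s['eef_rot']).as_matrix();print(s['ee_pos'],s['ft_force'],s['width'],np.degrees(np.arctan2(m[1,1],m[0,1])),s['joint_positions'])
im=r.camera('top'); cv2.imwrite('pics/t8.png',cv2.resize(im[150:350,200:420,::-1],None,fx=3,fy=3))
im=r.camera('scene'); cv2.imwrite('pics/s8.png',cv2.resize(im[170:370,200:440,::-1],None,fx=3,fy=3))
E
```

```text
time: 16.0
ee_pos: [0.5287, 0.4163, 0.1879]
eef_rot: [-0.697, -0.116, 0.698, -0.116]
ft_force: [0.6, 0.5, -2.2]
width: 0.0273
time: 16.2
ee_pos: [0.5288, 0.4158, 0.1877]
eef_rot: [-0.697, -0.117, 0.698, -0.118]
ft_force: [1.3, -0.2, -1.7]
width: 0.0273
[0.52878494 0.41583401 0.1877302 ] [ 1.30664157 -0.16129911 -1.7278991 ] 0.027317797565907683 -70.80005851618226 [-1.13179865  0.51694797  0.56615537  1.42382032 -0.27944538  1.28280316
 -1.78101954]
```

View pics/w8.png

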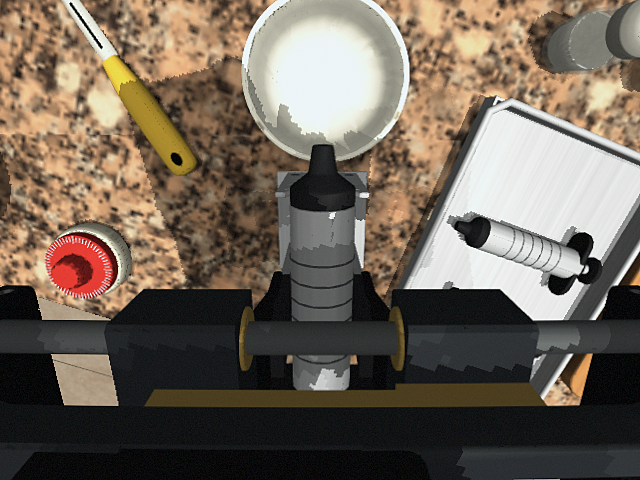

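View pics/t8.png

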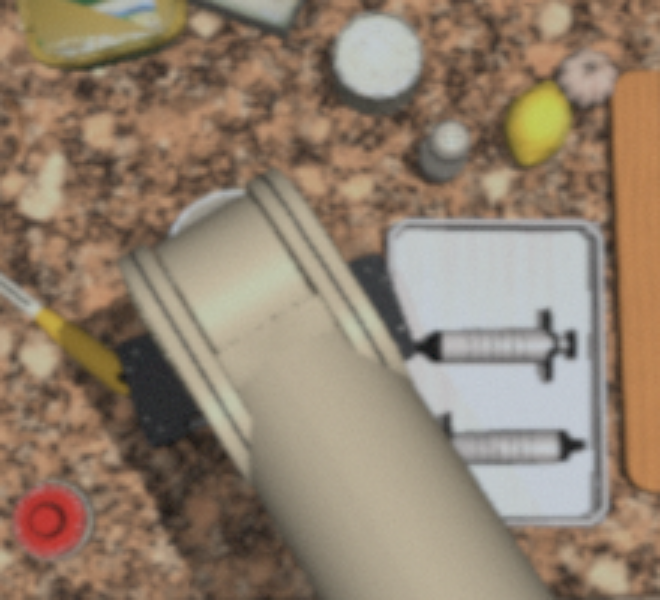

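View pics/s8.png

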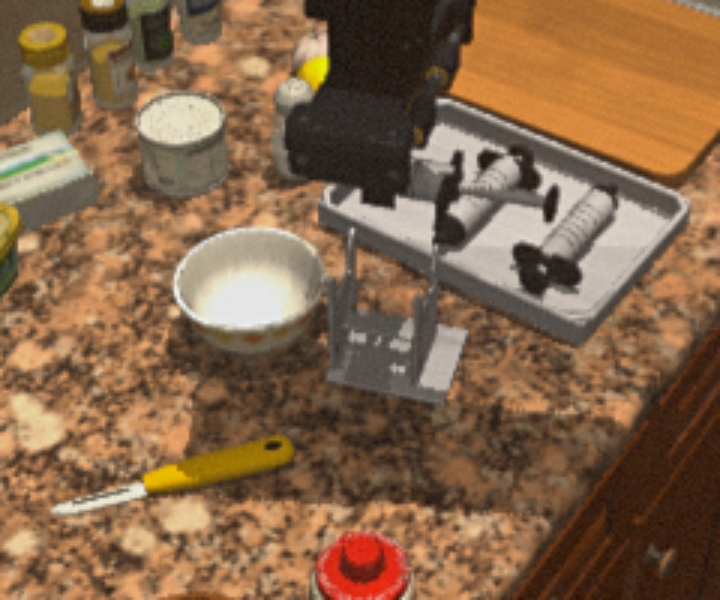

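Run:
```python
import cv2
im=cv2.imread("pics/w8.png")
cv2.imwrite("pics/w8c.png",cv2.resize(im[140:300,250:400],None,fx=5,fy=3.7,interpolation=cv2.INTER_CUBIC) if 0 else cv2.resize(im[145:290,245:400],None,fx=4,fy=4,interpolation=cv2.INTER_CUBIC))
```

```text
(no output)
```

View pics/w8c.png

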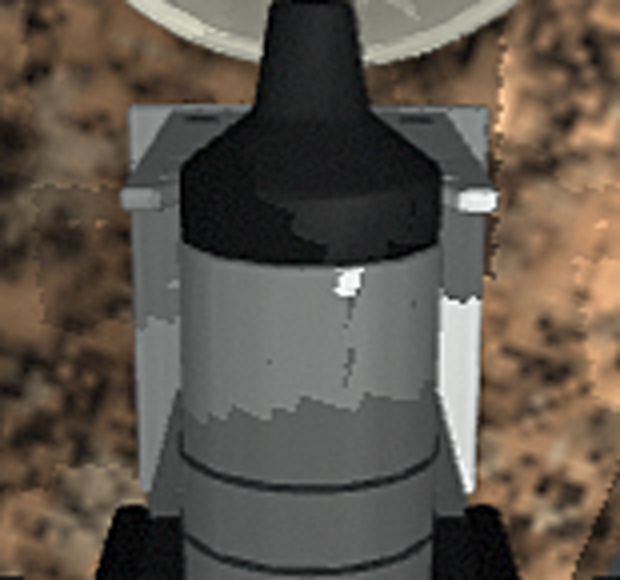

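Run:
```python
from h import *
s=r.read_state()
m=R.from_quat(s['eef_rot']).as_matrix();z=-m[:,2];y=m[:,1]
print(z)
f=lambda u,v:((u+.5)/4-.5+245,(v+.5)/4-.5+145)
for p in [(122,198),(309,198),(496,198)]:
    A=back('wrist',*f(*p),.095,s);d=A-s['ee_pos'];print('ear',A,d@z,d@y)
for p in [(132,105),(488,105)]:
    A=back('wrist',*f(*p),.002,s);d=A-s['ee_pos'];print('base front',A,d@z,d@y)
for p in [(160,450),(458,450)]:
    A=back('wrist',*f(*p),.05,s);d=A-s['ee_pos'];print('rear',A,d@z,d@y)
A=back('wrist',322,146,s['ee_pos'][2]-.014,s);d=A-s['ee_pos'];print('tip',d@z,d@y)
A=back('wrist',322.5,209,s['ee_pos'][2],s);d=A-s['ee_pos'];print('barrelend top',d@z,d@y)
```

```text
[ 9.45466065e-01  3.25720566e-01 -1.83795620e-04]
ear [0.55506149 0.45207963 0.095     ] 0.03602533660692304 -0.027853052756683736
ear [0.56464611 0.42414702 0.095     ] 0.03598904418809131 0.001678176556565781
ear [0.57425295 0.39620358 0.095     ] 0.035970226546112496 0.031226888114852212
base front [0.55455177 0.46102034 0.002     ] 0.038472682502357546 -0.03654629602696273
base front [0.57972518 0.38776341 0.002     ] 0.038411992522927804 0.04091511565151997
rear [0.49888634 0.43259288 0.05      ] -0.023425330573563708 -0.027762250443104396
rear [0.51808024 0.3766335  0.05      ] -0.023505267399469523 0.0313972752768944
tip 0.07095620303597666 0.00149254585197159
barrelend top 0.048420125536431144 0.0016376325454795378
```

```bash
python3 -m pendant '[{"translation":[0,0,-3],"angular":[0,0,0],"hand":-1},{"translation":[0,0,-1.8],"angular":[0,0,0],"hand":-1},{"translation":[0,0,-1.0],"angular":[0,0,0],"hand":-1},{"translation":[0,0,0],"angular":[0,0,0],"hand":-1},{"translation":[0,0,0],"angular":[0,0,0],"hand":-1}]'
python3 - <<'E'
from h import *
s=r.read_state(); im=r.camera('wrist')
m=R.from_quat(s['eef_rot']).as_matrix();print(s['ee_pos'],s['ft_force'],s['width'],np.degrees(np.arctan2(m[1,1],m[0,1])))
cv2.imwrite("pics/w9.png",im[:,:,::-1])
cv2.imwrite("pics/w9c.png",cv2.resize(im[130:290,235:410,::-1],None,fx=3.7,fy=3.7,interpolation=cv2.INTER_CUBIC))
im=r.camera('scene'); cv2.imwrite('pics/s9.png',cv2.resize(im[200:330,250:410,::-1],None,fx=4,fy=4,interpolation=cv2.INTER_CUBIC))
E
```

```text
time: 16.85
ee_pos: [0.5301, 0.4153, 0.1315]
eef_rot: [0.698, 0.117, -0.697, 0.117]
ft_force: [0.3, 0.3, -2.2]
width: 0.0271
[0.5300791  0.41531211 0.13150831] [ 0.25496031  0.31496349 -2.1746344 ] 0.027106806631681038 -70.95206360674878
```

View pics/w9c.png

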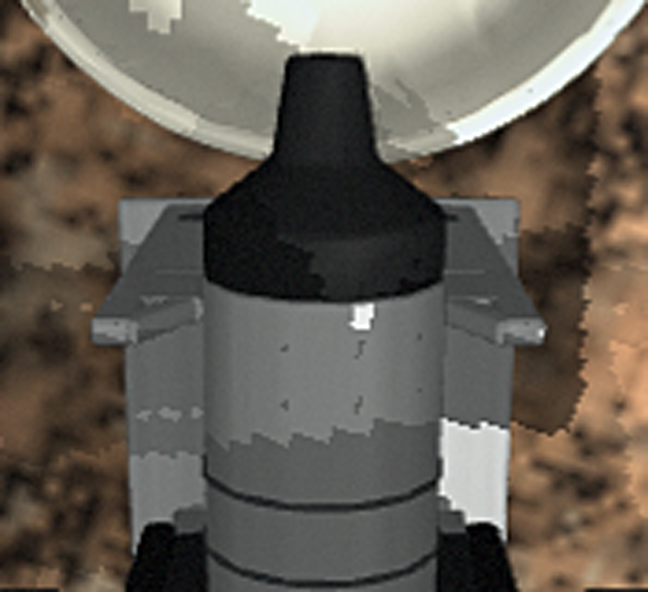

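View pics/s9.png

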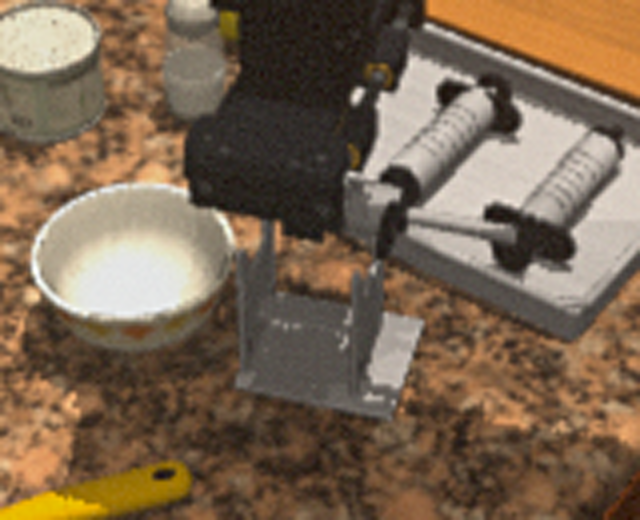

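Run:
```python
from h import *
s=r.read_state()
m=R.from_quat(s['eef_rot']).as_matrix();z=-m[:,2];y=m[:,1]
f=lambda u,v:((u+.5)/3.7-.5+235,(v+.5)/3.7-.5+130)
def g(n,p,zz):
    d=back('wrist',*f(*p),zz,s)-s['ee_pos'];print(n,(d@z*1e3).round(1),(d@y*1e3).round(1))
g('earL f',(93,320),.095);g('earL r',(93,343),.095);g('earR f',(545,320),.095);g('earR r',(545,342),.095)
a=s['ee_pos'][2]-.014
g('tip',(325,55),a+.004);g('barrel end top',(322,299),a+.014);g('barrel end L',(205,275),a);g('R',(441,275),a)
g('stripe',(322,510),a+.014)
g('base front',(120,200),.003);g('base front',(519,200),.003)
P=lambda c,l,zz: s['ee_pos']+z*c+y*l+np.array([0,0,zz-s['ee_pos'][2]])
im=cv2.imread('pics/w9.png')
for c in (0,): # overlay
  for sx in (0,.006):
    col=(0,0,255) if sx==0 else (0,255,0)
    for X in (.028,.032):
      for l in (-.03,.03):
        q=proj('wrist',[P(sx+X,l,.095)],s)[0]; print(sx,X,l,q)
```

```text
earL f 36.2 -28.7
earL r 33.0 -28.8
earR f 36.1 30.7
earR r 33.1 30.8
tip 71.8 1.7
barrel end top 47.8 1.3
barrel end L 47.3 -11.9
R 47.2 14.8
stripe 24.5 1.3
base front 36.8 -37.8
base front 36.7 40.1
0 0.028 -0.03 [257.89473227 232.37379478]
0 0.028 0.03 [379.79404393 232.26465531]
0 0.032 -0.03 [257.48866449 224.54718038]
0 0.032 0.03 [380.16101698 224.43968651]
0.006 0.028 -0.03 [257.2841915  220.59661106]
0.006 0.028 0.03 [380.34579442 220.48995667]
0.006 0.032 -0.03 [256.87235377 212.62007278]
0.006 0.032 0.03 [380.71794278 212.51513109]
```

```bash
python3 -m pendant '[{"translation":[0.27,0.15,0],"angular":[0,0,0],"hand":-1},{"translation":[0,0,-0.7],"angular":[0,0,0],"hand":-1},{"translation":[0,0,-0.7],"angular":[0,0,0],"hand":-1},{"translation":[0,0,-0.5],"angular":[0,0,0],"hand":-1},{"translation":[0,0,0],"angular":[0,0,0],"hand":-1}]'
python3 - <<'E'
from h import *
s=r.read_state(); im=r.camera('wrist')
m=R.from_quat(s['eef_rot']).as_matrix();print(s['ee_pos'],s['ft_force'],s['width'],np.degrees(np.arctan2(m[1,1],m[0,1])))
cv2.imwrite("pics/w10c.png",cv2.resize(im[130:290,235:410,::-1],None,fx=3.7,fy=3.7,interpolation=cv2.INTER_CUBIC))
im=r.camera('scene'); cv2.imwrite('pics/s10.png',cv2.resize(im[200:330,250:410,::-1],None,fx=4,fy=4,interpolation=cv2.INTER_CUBIC))
E
```

```text
time: 17.45
ee_pos: [0.5315, 0.4166, 0.1102]
eef_rot: [-0.697, -0.117, 0.698, -0.118]
ft_force: [0.6, 0.7, -2.3]
width: 0.0272
[0.53153787 0.41664721 0.11022311] [ 0.59470615  0.72632406 -2.29518126] 0.027156359739589034 -70.91891705159
```

View pics/w10c.png

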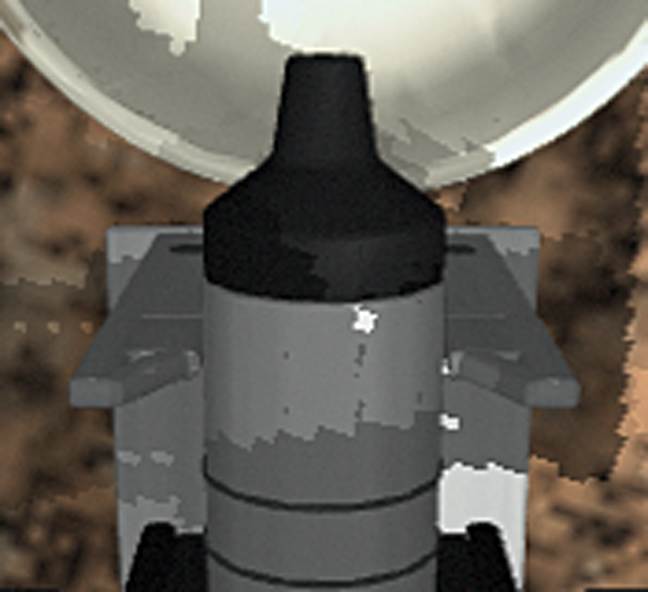

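View pics/s10.png

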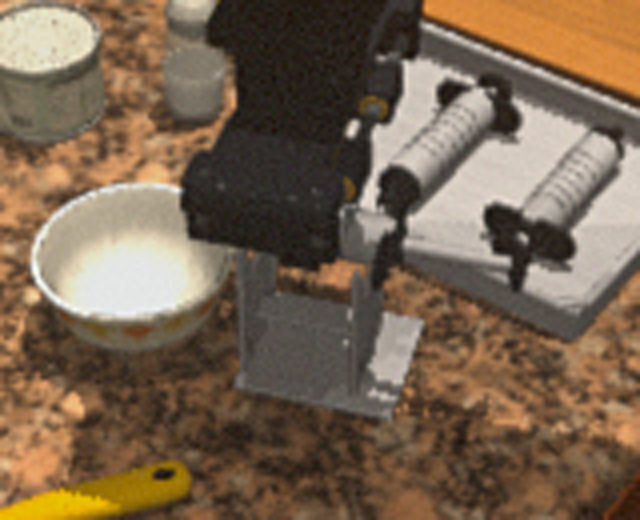

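Run:
```python
from h import *
s=r.read_state()
m=R.from_quat(s['eef_rot']).as_matrix();z=-m[:,2];y=m[:,1]
f=lambda u,v:((u+.5)/3.7-.5+235,(v+.5)/3.7-.5+130)
def g(n,p,zz):
    d=back('wrist',*f(*p),zz,s)-s['ee_pos'];print(n,(d@z*1e3).round(1),(d@y*1e3).round(1))
g('earL f',(71,380),.095);g('earL r',(71,406),.095);g('earR f',(579,380),.095);g('earR r',(579,406),.095)
a=s['ee_pos'][2]-.014
g('barrel end top',(322,299),a+.014);g('barrel end L',(205,275),a)
```

```text
earL f 34.2 -28.1
earL r 31.0 -28.3
earR f 34.1 31.5
earR r 30.9 31.7
barrel end top 47.9 1.3
barrel end L 47.3 -11.9
```

```bash
python3 -m pendant '[{"translation":[0,0,-0.4],"angular":[0,0,0],"hand":-1},{"translation":[0,0,-0.4],"angular":[0,0,0],"hand":-1},{"translation":[0,0,-0.3],"angular":[0,0,0],"hand":-1},{"translation":[0,0,-0.2],"angular":[0,0,0],"hand":-1},{"translation":[0,0,0],"angular":[0,0,0],"hand":-1},{"translation":[0,0,0],"angular":[0,0,0],"hand":-1}]'
```

```text
time: 18.15
ee_pos: [0.5322, 0.417, 0.0986]
eef_rot: [0.697, 0.117, -0.697, 0.117]
ft_force: [0.9, 0.4, -2.1]
width: 0.0271
```

```bash
python3 -m pendant '[{"translation":[0,0,-0.2],"angular":[0,0,0],"hand":-1},{"translation":[0,0,-0.2],"angular":[0,0,0],"hand":-1},{"translation":[0,0,0],"angular":[0,0,0],"hand":-1},{"translation":[0,0,0],"angular":[0,0,0],"hand":-1}]'
python3 - <<'E'
from h import *
s=r.read_state(); im=r.camera('wrist')
m=R.from_quat(s['eef_rot']).as_matrix();print(s['ee_pos'],s['ft_force'],s['width'],np.degrees(np.arctan2(m[1,1],m[0,1])))
cv2.imwrite("pics/w11.png",im[:,:,::-1])
im=r.camera('scene'); cv2.imwrite('pics/s11.png',cv2.resize(im[200:330,250:410,::-1],None,fx=4,fy=4,interpolation=cv2.INTER_CUBIC))
E
```

```text
time: 18.55
ee_pos: [0.5321, 0.417, 0.0945]
eef_rot: [-0.697, -0.117, 0.697, -0.117]
ft_force: [0.1, 0.6, -2.2]
width: 0.027
[0.53211067 0.41701171 0.09453219] [ 0.08822651  0.60770014 -2.20360496] 0.026950172740672584 -70.92035959739991
```

View pics/w11.png

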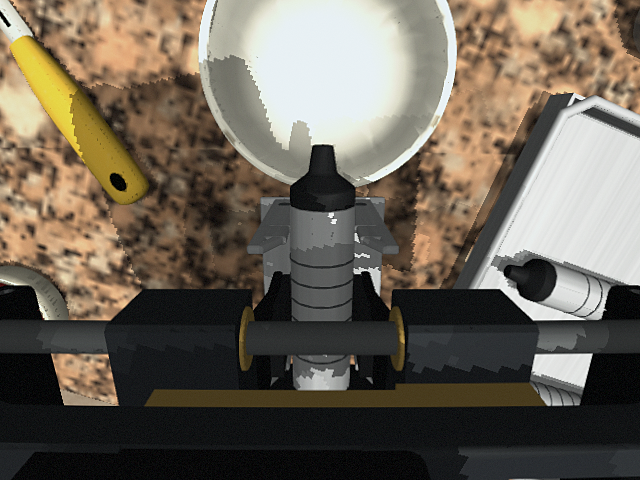

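View pics/s11.png

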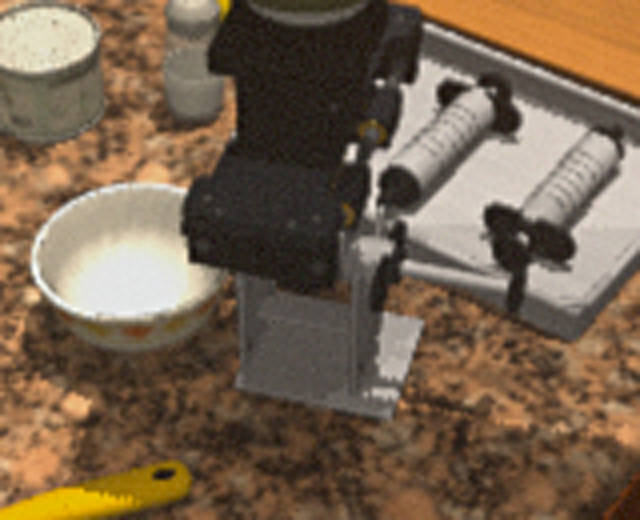

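```bash
python3 -m pendant '[{"translation":[0,0,-0.07],"angular":[0,0,0],"hand":-1},{"translation":[0,0,0],"angular":[0,0,0],"hand":-1}]'; python3 -m pendant '[{"translation":[0,0,0],"angular":[0,0,0],"hand":0.2},{"translation":[0,0,0],"angular":[0,0,0],"hand":0.2},{"translation":[0,0,0],"angular":[0,0,0],"hand":0.2},{"translation":[0,0,1],"angular":[0,0,0],"hand":0.2},{"translation":[0,0,2],"angular":[0,0,0],"hand":0.2},{"translation":[0,0,4],"angular":[0,0,0],"hand":0.2},{"translation":[0,0,4],"angular":[0,0,0],"hand":0.2},{"translation":[0,0,0],"angular":[0,0,0],"hand":-1},{"translation":[0,0,0],"angular":[0,0,0],"hand":-1}]'
python3 - <<'E'
from h import *
s=r.read_state(); im=r.camera('wrist')
m=R.from_quat(s['eef_rot']).as_matrix();print(s['ee_pos'],s['ft_force'],s['width'],np.degrees(np.arctan2(m[1,1],m[0,1])))
cv2.imwrite("pics/w12.png",im[:,:,::-1])
im=r.camera('scene'); cv2.imwrite('pics/s12.png',cv2.resize(im[200:330,250:410,::-1],None,fx=4,fy=4,interpolation=cv2.INTER_CUBIC))
E
```

```text
time: 18.85
ee_pos: [0.5323, 0.4171, 0.094]
eef_rot: [0.697, 0.117, -0.697, 0.117]
ft_force: [0.0, -1.2, -1.7]
width: 0.0273
time: 19.75
ee_pos: [0.5326, 0.4173, 0.2056]
eef_rot: [0.698, 0.118, -0.697, 0.117]
ft_force: [0.3, 0.3, -0.3]
width: 0.0433
[0.53264717 0.41730852 0.20562378] [ 0.34857182  0.29502725 -0.25852457] 0.043255090513250834 -70.92459335928393
```

View pics/w12.png

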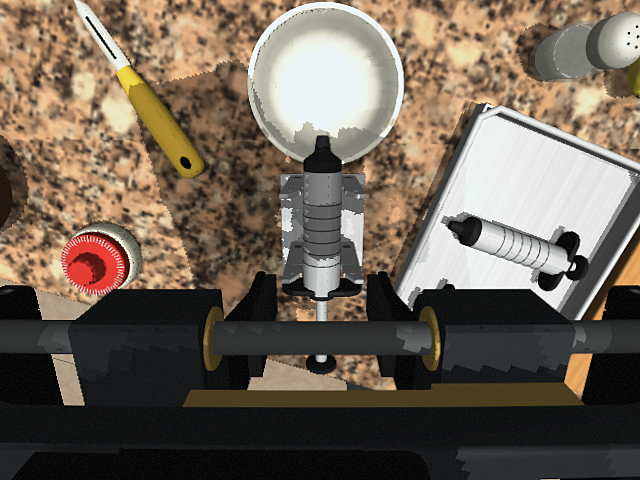

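View pics/s12.png

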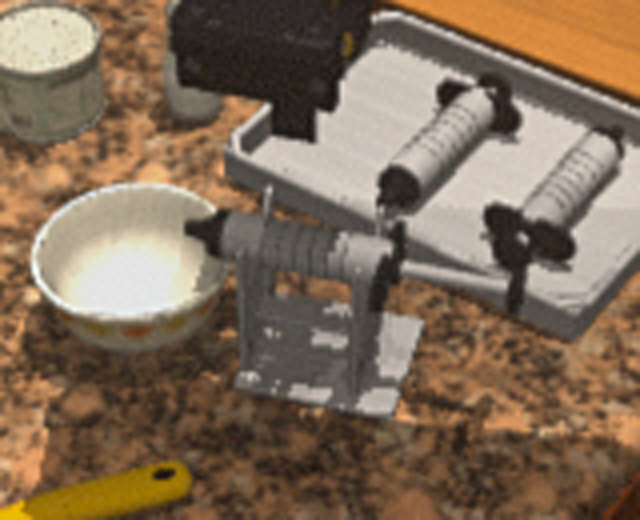

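```bash
python3 -m pendant '[{"translation":[-2.45,-0.85,0],"angular":[0,0,0],"hand":-1},{"translation":[-2.45,-0.85,0],"angular":[0,0,0],"hand":-1},{"translation":[-2.45,-0.85,0],"angular":[0,0,0],"hand":-1},{"translation":[-2.45,-0.85,0],"angular":[0,0,0],"hand":-1},{"translation":[-2.45,-0.85,0],"angular":[0,0,0],"hand":-1},{"translation":[-2.45,-0.82,0],"angular":[0,0,0],"hand":-1},{"translation":[0,0,0],"angular":[0,0,0],"hand":-1},{"translation":[0,0,-3],"angular":[0,0,0],"hand":-1},{"translation":[0,0,-3],"angular":[0,0,0],"hand":-1},{"translation":[0,0,0],"angular":[0,0,0],"hand":-1},{"translation":[0,0,0],"angular":[0,0,0],"hand":-1}]' 40
python3 - <<'E'
from h import *
s=r.read_state(); im=r.camera('wrist')
m=R.from_quat(s['eef_rot']).as_matrix();print(s['ee_pos'],s['ft_force'],s['width'],np.degrees(np.arctan2(m[1,1],m[0,1])))
cv2.imwrite("pics/w13.png",im[:,:,::-1])
im=r.camera('scene'); cv2.imwrite('pics/s13.png',cv2.resize(im[200:350,270:430,::-1],None,fx=4,fy=4,interpolation=cv2.INTER_CUBIC))
E
```

```text
time: 20.95
ee_pos: [0.3854, 0.366, 0.1438]
eef_rot: [-0.697, -0.116, 0.698, -0.118]
ft_force: [0.3, 1.2, 0.5]
width: 0.0003
[0.38535252 0.36596873 0.14383772] [0.29547046 1.15870982 0.52452069] 0.00030665440738947215 -70.9509627616476
```

View pics/w13.png

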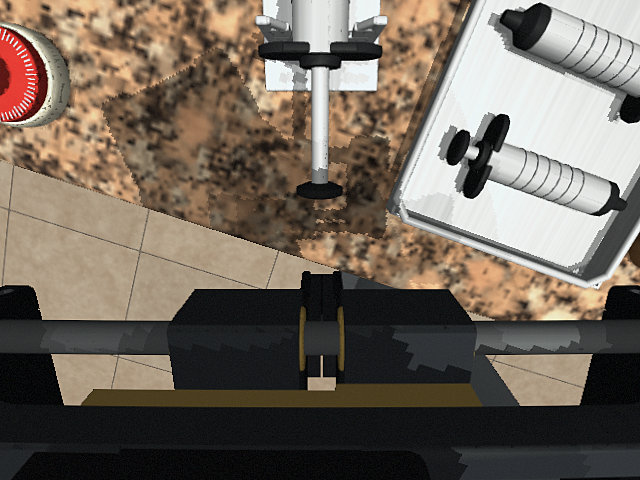

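View pics/s13.png

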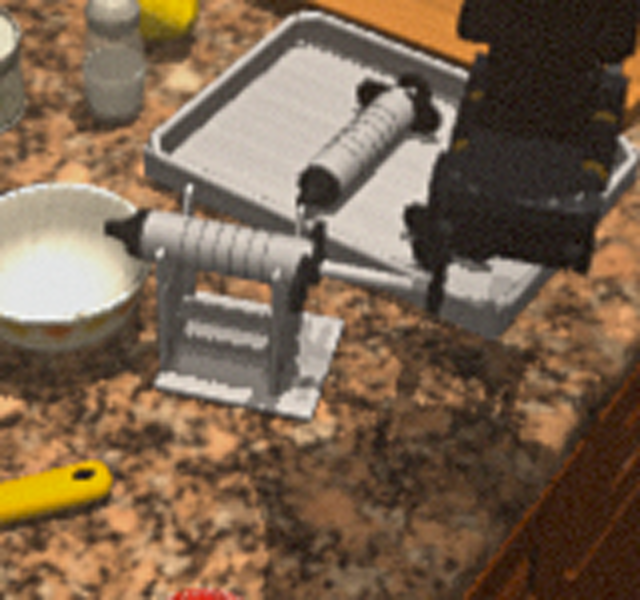

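```bash
python3 - <<'E'
from h import *
s=r.read_state()
m=R.from_quat(s['eef_rot']).as_matrix();z=-m[:,2];y=m[:,1]
for p in [(319,190),(297,190),(342,190)]:
  d=back('wrist',*p,.08,s)-s['ee_pos'];print(d@z,d@y)
d=back('wrist',320,50,.08,s)-s['ee_pos'];print('flange',d@z)
E
python3 -m pendant '[{"translation":[0,0,-2.5],"angular":[0,0,0],"hand":-1},{"translation":[0,0,-1.7],"angular":[0,0,0],"hand":-1},{"translation":[0,0,-0.8],"angular":[0,0,0],"hand":-1},{"translation":[0,0,0],"angular":[0,0,0],"hand":-1},{"translation":[0,0,0],"angular":[0,0,0],"hand":-1}]'
python3 - <<'E'
from h import *
s=r.read_state(); im=r.camera('wrist')
print(s['ee_pos'],s['ft_force'])
cv2.imwrite("pics/w14.png",im[:,:,::-1])
E
```

```text
0.04380524764872332 6.358995204226246e-06
0.04381579228987313 -0.012149993952301135
0.04379822900362246 0.012716210803898032
flange 0.11466821610287345
time: 21.55
ee_pos: [0.3857, 0.3668, 0.095]
eef_rot: [0.698, 0.117, -0.697, 0.117]
ft_force: [-0.3, -0.2, 0.4]
width: 0.0006
[0.38568886 0.3668233  0.09499606] [-0.2592459  -0.2178647   0.35571137]
```

View pics/w14.png

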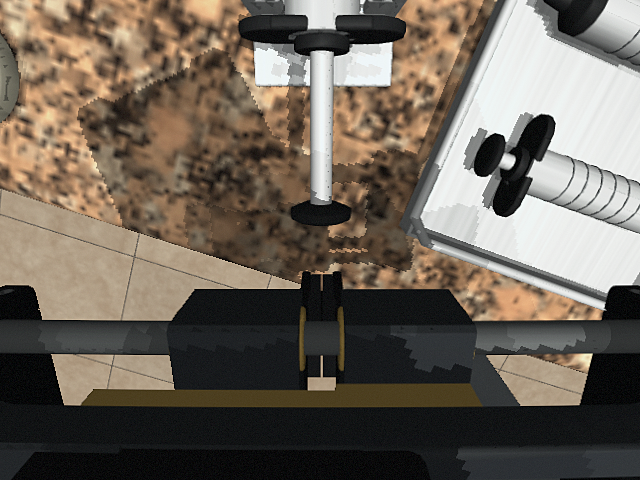

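```bash
python3 -m pendant '[{"translation":[0.38,0.13,0],"angular":[0,0,0],"hand":-1},{"translation":[0.38,0.13,0],"angular":[0,0,0],"hand":-1},{"translation":[0.38,0.13,0],"angular":[0,0,0],"hand":-1},{"translation":[0.38,0.13,0],"angular":[0,0,0],"hand":-1},{"translation":[0.14,0.05,0],"angular":[0,0,0],"hand":-1},{"translation":[0.14,0.05,0],"angular":[0,0,0],"hand":-1},{"translation":[0.14,0.05,0],"angular":[0,0,0],"hand":-1},{"translation":[0.14,0.05,0],"angular":[0,0,0],"hand":-1},{"translation":[0.14,0.05,0],"angular":[0,0,0],"hand":-1},{"translation":[0.14,0.05,0],"angular":[0,0,0],"hand":-1}]'
python3 - <<'E'
from h import *
s=r.read_state(); im=r.camera('wrist')
print(s['ee_pos'],s['ft_force'])
cv2.imwrite("pics/w15.png",im[:,:,::-1])
E
```

```text
time: 22.6
ee_pos: [0.4088, 0.3746, 0.0939]
eef_rot: [0.697, 0.117, -0.697, 0.117]
ft_force: [-0.7, 0.3, -0.0]
width: 0.0008
[0.40880968 0.37457827 0.0938841 ] [-0.70124724  0.27382075 -0.03970204]
```

View pics/w15.png

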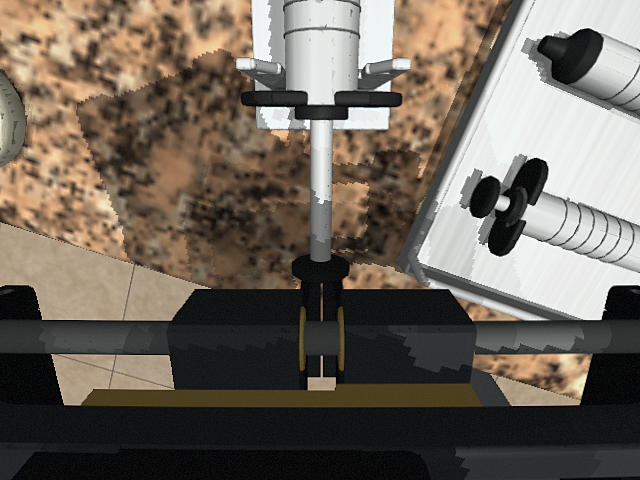

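```bash
python3 -m pendant '[{"translation":[0.14,0.05,0],"angular":[0,0,0],"hand":-1},{"translation":[0.14,0.05,0],"angular":[0,0,0],"hand":-1},{"translation":[0.14,0.05,0],"angular":[0,0,0],"hand":-1},{"translation":[0.14,0.05,0],"angular":[0,0,0],"hand":-1},{"translation":[0.14,0.05,0],"angular":[0,0,0],"hand":-1},{"translation":[0.14,0.05,0],"angular":[0,0,0],"hand":-1},{"translation":[0.14,0.05,0],"angular":[0,0,0],"hand":-1},{"translation":[0.14,0.05,0],"angular":[0,0,0],"hand":-1},{"translation":[0.14,0.05,0],"angular":[0,0,0],"hand":-1},{"translation":[0.14,0.05,0],"angular":[0,0,0],"hand":-1}]'
python3 - <<'E'
from h import *
s=r.read_state(); im=r.camera('wrist')
print(s['ee_pos'],s['ft_force'])
cv2.imwrite("pics/w16.png",im[:,:,::-1])
E
```

```text
time: 23.65
ee_pos: [0.4228, 0.3795, 0.0938]
eef_rot: [-0.697, -0.117, 0.697, -0.117]
ft_force: [-1.6, -1.0, 1.5]
width: -0.0
[0.42276151 0.3794669  0.09382351] [-1.62823953 -0.9710835   1.50466965]
```

View pics/w16.png

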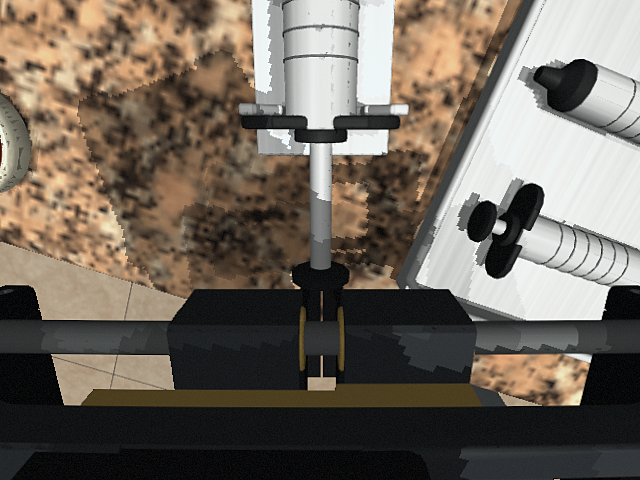

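```bash
python3 -m pendant '[{"translation":[0.14,0.05,0],"angular":[0,0,0],"hand":-1},{"translation":[0.14,0.05,0],"angular":[0,0,0],"hand":-1},{"translation":[0.14,0.05,0],"angular":[0,0,0],"hand":-1},{"translation":[0.14,0.05,0],"angular":[0,0,0],"hand":-1},{"translation":[0.14,0.05,0],"angular":[0,0,0],"hand":-1},{"translation":[0.14,0.05,0],"angular":[0,0,0],"hand":-1},{"translation":[0.14,0.05,0],"angular":[0,0,0],"hand":-1},{"translation":[0.14,0.05,0],"angular":[0,0,0],"hand":-1},{"translation":[0.14,0.05,0],"angular":[0,0,0],"hand":-1},{"translation":[0.14,0.05,0],"angular":[0,0,0],"hand":-1},{"translation":[0.14,0.05,0],"angular":[0,0,0],"hand":-1},{"translation":[0.14,0.05,0],"angular":[0,0,0],"hand":-1},{"translation":[0.14,0.05,0],"angular":[0,0,0],"hand":-1},{"translation":[0.14,0.05,0],"angular":[0,0,0],"hand":-1}]'
python3 - <<'E'
from h import *
s=r.read_state(); im=r.camera('wrist')
print(s['ee_pos'],s['ft_force'])
cv2.imwrite("pics/w17.png",im[:,:,::-1])
im=r.camera('scene'); cv2.imwrite('pics/s17.png',cv2.resize(im[200:350,250:410,::-1],None,fx=4,fy=4,interpolation=cv2.INTER_CUBIC))
E
```

```text
time: 25.1
ee_pos: [0.4424, 0.3865, 0.0938]
eef_rot: [-0.697, -0.117, 0.697, -0.117]
ft_force: [-2.4, -3.1, 0.5]
width: 0.0005
[0.4424186  0.38650259 0.09383387] [-2.42850208 -3.09123646  0.50643822]
```

View pics/w17.png

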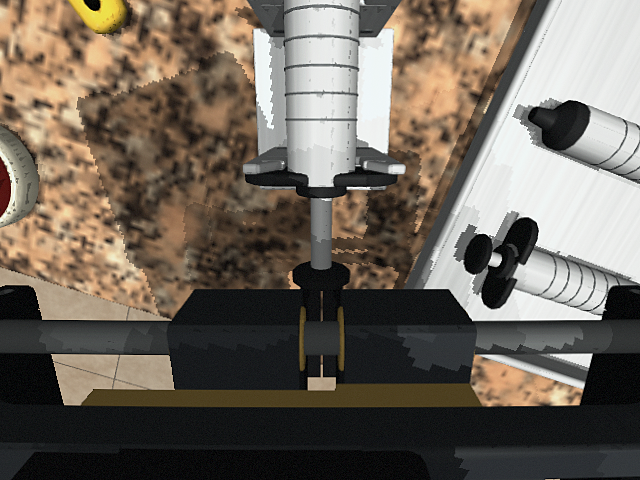

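View pics/s17.png

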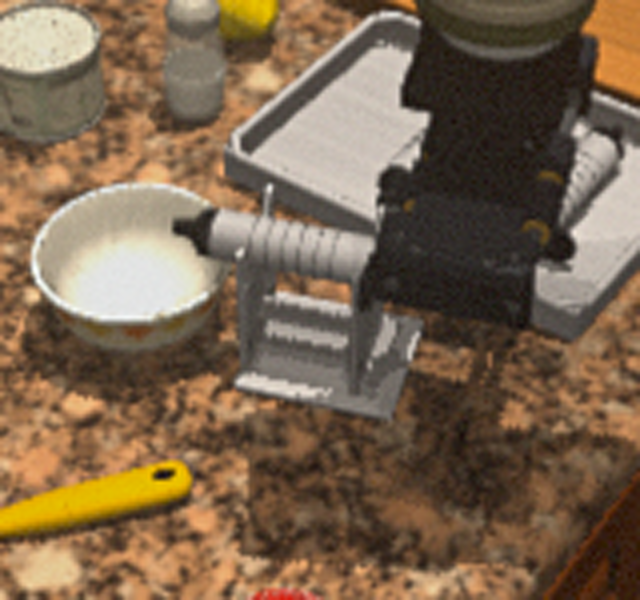

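```bash
python3 -m pendant '[{"translation":[0.14,0.05,0],"angular":[0,0,0],"hand":-1},{"translation":[0.14,0.05,0],"angular":[0,0,0],"hand":-1},{"translation":[0.14,0.05,0],"angular":[0,0,0],"hand":-1},{"translation":[0.14,0.05,0],"angular":[0,0,0],"hand":-1},{"translation":[0.14,0.05,0],"angular":[0,0,0],"hand":-1},{"translation":[0.14,0.05,0],"angular":[0,0,0],"hand":-1},{"translation":[0.14,0.05,0],"angular":[0,0,0],"hand":-1},{"translation":[0.14,0.05,0],"angular":[0,0,0],"hand":-1},{"translation":[0.14,0.05,0],"angular":[0,0,0],"hand":-1},{"translation":[0.14,0.05,0],"angular":[0,0,0],"hand":-1},{"translation":[0.14,0.05,0],"angular":[0,0,0],"hand":-1},{"translation":[0.14,0.05,0],"angular":[0,0,0],"hand":-1}]'
python3 - <<'E'
from h import *
s=r.read_state(); im=r.camera('wrist')
print(s['ee_pos'],s['ft_force'])
cv2.imwrite("pics/w18.png",im[:,:,::-1])
E
```

```text
time: 26.4
ee_pos: [0.4593, 0.3925, 0.0939]
eef_rot: [0.697, 0.117, -0.697, 0.117]
ft_force: [-2.4, -2.4, 1.0]
width: 0.0004
[0.45927429 0.3925005  0.09387019] [-2.35598553 -2.38155041  0.99594565]
```

View pics/w18.png

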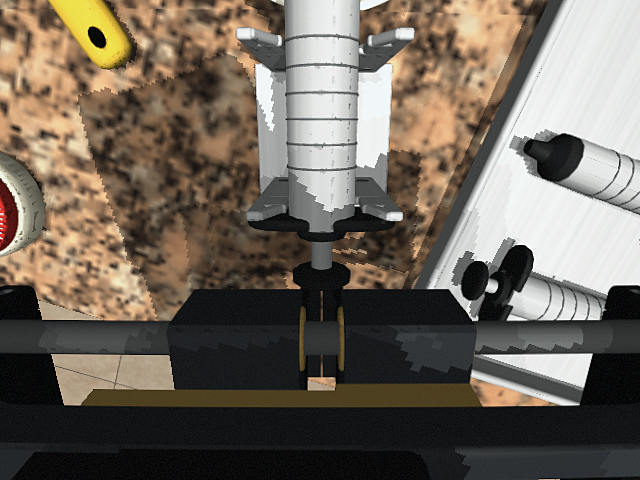

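```bash
python3 -m pendant '[{"translation":[0.1,0.035,0],"angular":[0,0,0],"hand":-1},{"translation":[0.1,0.035,0],"angular":[0,0,0],"hand":-1},{"translation":[0.1,0.035,0],"angular":[0,0,0],"hand":-1},{"translation":[0.1,0.035,0],"angular":[0,0,0],"hand":-1},{"translation":[0.1,0.035,0],"angular":[0,0,0],"hand":-1}]'; python3 -m pendant '[{"translation":[0.1,0.035,0],"angular":[0,0,0],"hand":-1},{"translation":[0.05,0.017,0],"angular":[0,0,0],"hand":-1},{"translation":[0.05,0.017,0],"angular":[0,0,0],"hand":-1}]'
```

```text
time: 26.95
ee_pos: [0.4642, 0.3943, 0.0938]
eef_rot: [-0.697, -0.117, 0.697, -0.117]
ft_force: [-1.3, -2.2, 0.1]
width: 0.0003
time: 27.25
ee_pos: [0.4655, 0.3947, 0.0937]
eef_rot: [-0.697, -0.117, 0.698, -0.117]
ft_force: [-7.0, -4.8, 3.5]
width: 0.0004
```

```bash
python3 -m pendant '[{"translation":[0.07,0.024,0],"angular":[0,0,0],"hand":-1},{"translation":[0.05,0.017,0],"angular":[0,0,0],"hand":-1}]'
```

```text
time: 27.45
ee_pos: [0.4656, 0.3948, 0.0935]
eef_rot: [-0.696, -0.117, 0.699, -0.118]
ft_force: [-11.5, -6.9, 7.6]
width: -0.0
```

```bash
python3 -m pendant '[{"translation":[0.05,0.017,0],"angular":[0,0,0],"hand":-1},{"translation":[0,0,0],"angular":[0,0,0],"hand":-1}]'
python3 - <<'E'
from h import *
s=r.read_state(); im=r.camera('wrist')
print(s['ee_pos'],s['ft_force'])
cv2.imwrite("pics/w19.png",im[:,:,::-1])
im=r.camera('scene'); cv2.imwrite('pics/s19.png',cv2.resize(im[200:350,250:410,::-1],None,fx=4,fy=4,interpolation=cv2.INTER_CUBIC))
E
```

```text
time: 27.65
ee_pos: [0.4656, 0.3949, 0.0934]
eef_rot: [-0.695, -0.117, 0.699, -0.118]
ft_force: [-12.7, -8.7, 8.7]
width: 0.0006
[0.4656022  0.39485775 0.09344614] [-12.70844985  -8.73195512   8.74468599]
```

View pics/w19.png

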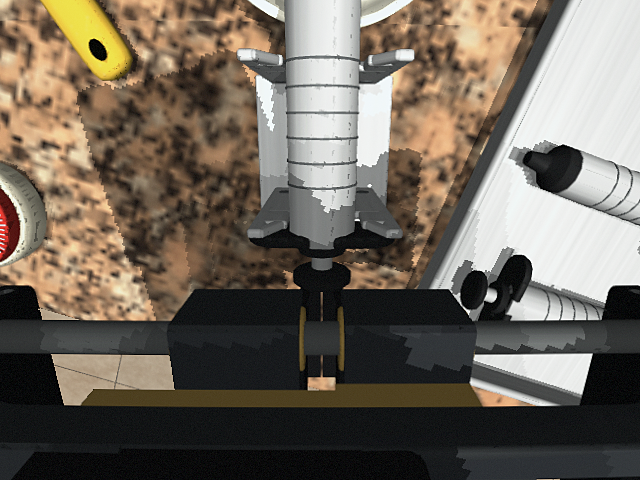

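```bash
python3 -m pendant '[{"translation":[-0.2,-0.07,0],"angular":[0,0,0],"hand":-1},{"translation":[-0.5,-0.17,0],"angular":[0,0,0],"hand":-1},{"translation":[-1.4,-0.5,0],"angular":[0,0,0],"hand":-1},{"translation":[-2,-0.7,0],"angular":[0,0,0],"hand":-1},{"translation":[0,0,0],"angular":[0,0,0],"hand":-1},{"translation":[0,0,3],"angular":[0,0,0],"hand":-1},{"translation":[0,0,4],"angular":[0,0,0],"hand":-1},{"translation":[0,0,4],"angular":[0,0,0],"hand":-1},{"translation":[0,0,3],"angular":[0,0,0],"hand":-1},{"translation":[-2,-2,0],"angular":[0,0,0],"hand":-1},{"translation":[0,0,0],"angular":[0,0,0],"hand":-1}]'
python3 - <<'E'
from h import *
s=r.read_state(); im=r.camera('wrist')
print(s['ee_pos'],s['ft_force'])
cv2.imwrite("pics/w20.png",im[:,:,::-1])
im=r.camera('scene'); cv2.imwrite('pics/s20.png',cv2.resize(im[180:340,240:440,::-1],None,fx=4,fy=3.75,interpolation=cv2.INTER_CUBIC))
im=r.camera('top'); cv2.imwrite('pics/t20.png',cv2.resize(im[150:350,200:460,::-1],None,fx=3,fy=3,interpolation=cv2.INTER_CUBIC))
E
```

```text
time: 28.85
ee_pos: [0.4068, 0.3602, 0.2352]
eef_rot: [0.698, 0.118, -0.697, 0.116]
ft_force: [-0.5, 0.2, 0.2]
width: 0.0005
[0.40678394 0.36023594 0.23515047] [-0.47876404  0.15546612  0.20884842]
```

View pics/w20.png

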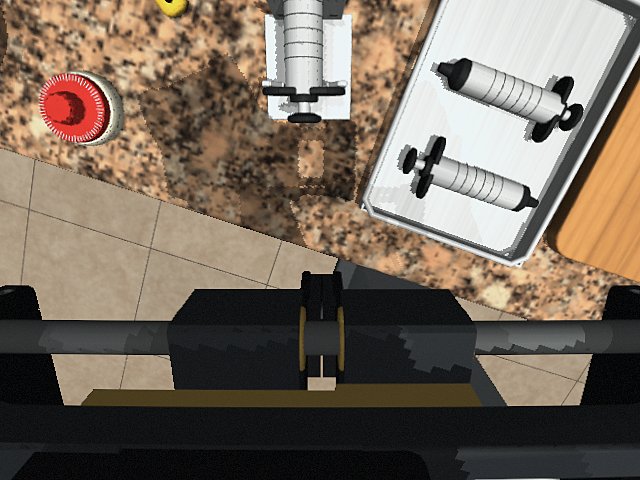

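View pics/s20.png

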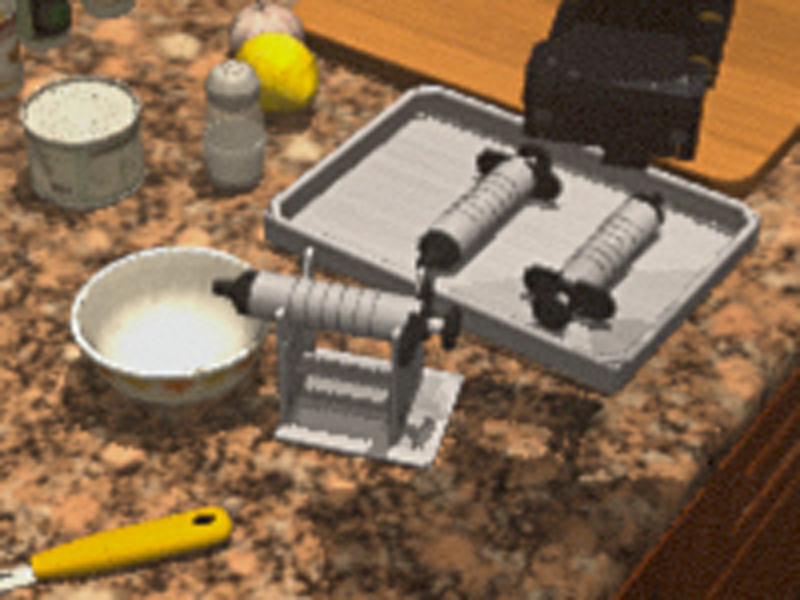

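View pics/t20.png

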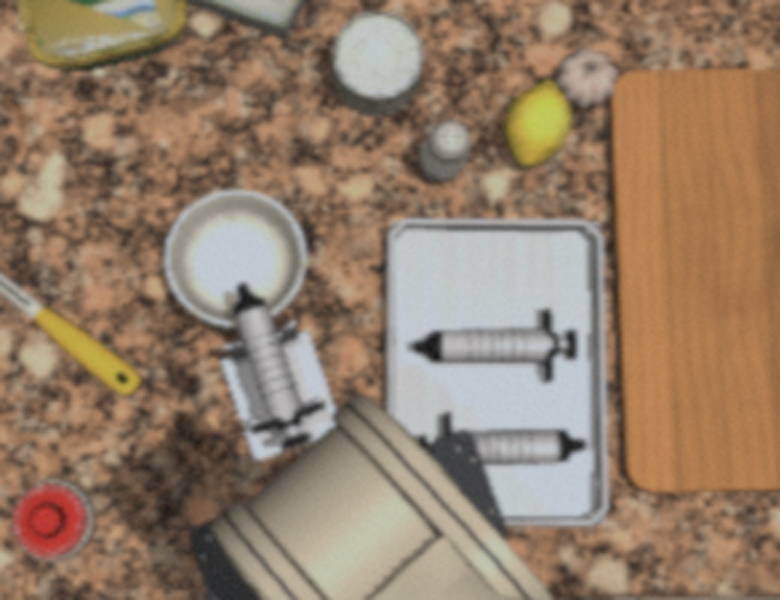

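```bash
python3 -c "
from bench import r
print(r.close_job())"
```

```text
the job is handed in; nothing more can be done
None
```

The job is done and handed in at about 29 s of the 72 s allowed.

- **Tray:** The two syringes whose plungers were already home (the middle and near ones on the board) lie flat and parallel in the tray, about 85 mm apart.
- **Stand:** I set the drawn syringe (the far one) into the stand with its plunger still out, nozzle over the white bowl and flange behind the rear saddle. Only there did I push the plunger in, at about 15 mm/s. It slid at about 3–4 N, then stopped dead as the force rose to about 18 N. The barrel moved forward on the stand until its flange met the rear saddle.

**Last checks:** The final pictures show the plunger disc up close behind the flange, the nozzle over the bowl, and the bowl, salt and lemon where they were. The arm was clear and touching nothing.

**Disagreements:**
- The top and wrist cameras differed by 4 mm sideways, and by more along the stand's axis. I placed the syringe by its position relative to the stand in the wrist picture, and it went in without resistance.
- The press stopped about 2 mm short of my rough estimate. I took the sharp rise in force as the plunger being fully home.

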